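# Sweep up a stripped ball joint and hold out its parts tray

### The arm

A 6-joint arm with a two-finger parallel gripper is mounted at the origin on a cart in front of the work surface, level with it; the furniture and walls round the work are solid. World frame = base frame: x ahead of the robot, y to its left, z up, the work surface at z = 0. Lengths are in m, angles in rad, forces in N, time in s.
With the tool pointing down it reaches from about 0.3 to 0.75 m from the base axis. Payload 8.5 kg.
Tool frame: the origin (TCP) lies between the finger pads; the fingertips stand 11 mm ahead of it and the grasp point (between the pads) lies 8 mm behind it (manip.tips_ahead is the distance from the TCP to the fingertips, in m); z points along the fingers, x is the direction in which the jaws open and shut, and the axes are right-handed (so a half turn about z gives the same grasp; the last joint's range is limited). The gripper opens to 88 mm and grips with 3 to 60 N. Pads are 18 mm wide; open, the fingers measure 123 mm over their backs; the gripper's body (75 mm by 187 mm) begins 45 mm behind the grasp point.
Start: joints at [-1.476, 0.381, 1.297, -0, 1.464, -0.215], TCP at [0.168, -0.524, 0.219] pointing down, gripper open.
Joint ranges: [-3.11, 3.11], [-0.89, 2.33], [0.22, 2.48], [-1.42, 4.56], [0.17, 2.85], [-2.88, 2.88]. Speed limits (rad/s): [2.39, 2.39, 3.14, 3.14, 3.14, 3.14].

### API

Orientations are given as a 3x3 rotation matrix whose columns are the frame's x, y, z axes.
In Python, from station import manip, optics, job_done gives the robot as it stands. The module is installed in compiled form; this text tells all that it offers.
- The arm moves only by the shell command python3 -m jog 'ROWS' [FORCE]. ROWS is JSON, a list of rows, each an object with "fingers": the finger opening in m, from 0 to 0.0881; "linear": the shift along the tool's x, y, z in m, a list of three; "twist": the turn, a rotation vector about the tool's x, y, z in rad, a list of three. In form: [{"fingers": fingers, "linear": [dx, dy, dz], "twist": [rx, ry, rz]}, ...]. A call has 1 to 12 rows; each row is the pose to reach, as a shift and turn from the pose commanded when the call began, along the tool's axes at that moment; what a row does not reach only later rows make up. A row lasts 1/12 s, in which the tool goes at most 41.7 mm and 7.16 degrees, less where a joint would pass 70% of its speed; a pose out of reach is approached as far as the arm can. A call with a gripper value outside its range is refused whole. The fingers move at their own pace and stop on an object; FORCE is the grip in N (left out, the last holds). Time passes only in rows, so rows that repeat a pose let the fingers close. It gives the time, the measured TCP pose, the force and the opening at its end, in the units of the state.
- manip.get_state(): the state, without advancing time (a new reading comes with each control period).
- optics.capture(name): name is "side" or "top" or "wrist"; returns a dict with "frame" (480x640x3 uint8, blue, green, red), "range_z" (480x640 float32, m along the optical axis (not along the pixel's ray), 0 where there is no reading), "fx", "fy", "cx", "cy" (pixels), "cam_to_world" (4x4, takes a point from camera to world coordinates). Camera axes: x right, y up, looking along -z (the intrinsics and any distortion apply to the point x, -y, -z); pixel columns grow to the right and rows downward; lengths in m; the calibration is good to about 2 mm. A picture is of the moment at which its call begins.
- job_done(): hands the job in, once; it reports no verdict.
The state is a dict: "t": time; "joint_positions": joint angles; "joint_velocities": joint speeds; "tau": joint torques, N m; "ee_pos": TCP position; "orientation": TCP orientation; "ft_force": force on the tool from outside, world axes, zero at the start; "torque": the same for the moment, N m; "gripper_width": finger opening in m.
Only numpy, scipy, OpenCV 4.12 (cv2) and the standard library are available. Lean on these libraries where they do the work, as an engineer would, in place of code of your own. Each camera call takes 0.05 s, during which the arm holds its last target.

### The job

The ball joint of the press's frame lift has been stripped: its steel ball lies loose in the shallow cup of the open-fronted parts tray, and its four nylon parts (two flanged bushes, two seat rings) are still strewn on the bench before the tray's mouth. Take the squeegee from its wire rest, sweep all four nylon parts over the ramp until they lie wholly inside the tray's front bay (with the squeegee only, never the gripper), and set the squeegee back upright in its rest, blade between the wires. Then lift the tray by its handle, carry it level so that neither the ball leaves its cup nor a part slides out, and finish while still holding it, level and still, a good hand's breadth clear of the bench at the handover point in front of the press's control box for the fitter to take; do not push the two ink jars or the pin case about.

Things in the scene. Friction and masses are not known exactly. Their poses are not given: they have to be found in the camera images.
- tray: loose open-fronted aluminium parts tray, 232 mm wide (its x), 197 mm deep (its y), walls 32 mm high, about 0.55 kg. Origin at the centre of its underside, below the handle; z up. Its mouth looks to its -y. Front bay from the mouth back to the middle wall (y = 0, 42 mm high), rear bay with the ball cup behind it; 226 mm clear between the side walls, which end at y = -112 mm
- tray_handle (a point): middle of the tray's black handle bar, 81 mm above its underside: 120 mm long along the tray's x, 18 mm thick (tray's y), 22 mm high (70 to 92 mm up), legs under it at x = +-49 mm. Take it from above across the 18 mm, at the middle; the centre of mass lies about below it. Axes as the tray's
- tray_mouth (a point): middle of the tray's front lip, at bench height, 112 mm to -y of the tray's origin; axes as the tray's. A ramp rises from the feather-edged lip to the 2.5 mm thick floor 27 mm behind it
- ball_cup (a point): centre of the floor of the ball cup in the rear bay, 42 mm to +y of the tray's origin, 2.5 mm up. The cup is a black ring on the tray's floor, 28 mm inner diameter with a rim only 3 mm high: the ball rolls about in it (some 6 mm off centre) and climbs out if the tray is tipped by some 35 degrees or jerked
- ball_center (a point): centre of the loose polished steel ball, 25 mm diameter, about 65 g, in the cup
- bush_a: black nylon flanged bush standing on its flange: flange 26 mm diameter, 7 mm thick, barrel 18 mm diameter, 20 mm high in all, about 18 g; origin at the centre of its underside, z up; starts on the bench 25 to 125 mm outside the tray's mouth, at most 60 mm to either side of the mouth's middle (to its centre)
- bush_b: black nylon flanged bush standing on its flange: flange 26 mm diameter, 7 mm thick, barrel 18 mm diameter, 20 mm high in all, about 18 g; origin at the centre of its underside, z up; starts on the bench 25 to 125 mm outside the tray's mouth, at most 60 mm to either side of the mouth's middle (to its centre)
- seat_a: black nylon seat ring lying flat, 30 mm outer diameter, 14 mm high, bored, about 20 g; origin at the centre of its underside, z up; starts on the bench 25 to 125 mm outside the tray's mouth, at most 60 mm to either side of the mouth's middle (to its centre)
- seat_b: black nylon seat ring lying flat, 30 mm outer diameter, 14 mm high, bored, about 20 g; origin at the centre of its underside, z up; starts on the bench 25 to 125 mm outside the tray's mouth, at most 60 mm to either side of the mouth's middle (to its centre)
- squeegee_stock (a point): in the squeegee's wooden stock, midway along and through it, 10 mm above its lower edge; x along its 190 mm length, y through its thickness, z up when the blade is down. Stock 24 mm thick, 45 mm high (faces parallel on the lower 20 mm, one tapers above). About 0.19 kg. Starts upright in its rest: grip from above across the 24 mm, low on the stock but above the rest's wires
- squeegee_edge (a point): middle of the squeegee blade's edge, 38 mm below squeegee_stock; the blade is 8 mm thick, 186 mm long, and stands 28 mm below the stock. Sweep with it upright, its edge 4 to 6 mm above the bench (over the ramp too), straight along the tray's +y; between the tray's side walls it has 18 mm to spare on each side. Axes as squeegee_stock
- rest_seat (a point): squeegee rest, fixed to the bench: wooden foot 190 x 85 x 12 mm, two 6 mm steel wires along its x, 150 mm long, 12 mm gap between them. The point lies midway between the wires at the height of their tops, 44 mm above the bench; x along the wires, z up. The blade hangs in the gap, the stock's lower edge sits on the wires (squeegee_stock 10 mm above this point, within 2 mm beside it), either way round
- handover (a point): handover point, fixed in the air 0.2 m in front of the press's control box (the grey box with push buttons behind the middle of the bench), 180 mm above the bench. The tray's origin belongs straight above or below it, any yaw
- ink_jar_b: ink jar with yellow lid, 62 mm diameter, 70 mm high, origin at the centre of its underside; bystander
- ink_jar_c: ink jar with white lid, 58 mm diameter, 62 mm high, origin at the centre of its underside; bystander
- pin_case: grey pin case lying on the bench, lid shut, 82 x 110 x 29 mm, origin at the centre of its underside; bystander

How it is judged:
On the way, in this order (a step that is already met when the one before it is completed fails the run):
1. all four nylon parts lie wholly inside the tray's front bay, the held squeegee still at its mouth (y of bush_a in the frame of tray between -0.095 and 0 m and x of bush_a in the frame of tray between -0.112 and 0.112 m and z of bush_a in the frame of tray between -0.004 and 0.03 m and y of seat_a in the frame of tray between -0.095 and 0 m and x of seat_a in the frame of tray between -0.112 and 0.112 m and z of seat_a in the frame of tray between -0.004 and 0.03 m and y of bush_b in the frame of tray between -0.095 and 0 m and x of bush_b in the frame of tray between -0.112 and 0.112 m and z of bush_b in the frame of tray between -0.004 and 0.03 m and y of seat_b in the frame of tray between -0.095 and 0 m and x of seat_b in the frame of tray between -0.112 and 0.112 m and z of seat_b in the frame of tray between -0.004 and 0.03 m and horizontal distance between squeegee_stock and tray_mouth below 0.15 m and contact force between squeegee and the fingers above 0.5 N), for 0.1 s.
2. the squeegee sits upright in its rest, let go, before the tray is lifted (horizontal distance between squeegee_stock and rest_seat below 0.025 m and y of squeegee_stock in the frame of rest_seat between -0.008 and 0.008 m and z of squeegee_stock in the frame of rest_seat between 0.004 and 0.016 m and angle between the x axis of squeegee_stock and the x axis of rest_seat, either way round below 0.1 rad and angle between squeegee_stock's own z axis and vertical below 0.12 rad and contact force between squeegee and the fingers below 0.2 N and height (world z) of tray below 0.02 m), for 0.2 s.
At the end, for the whole second after the job is handed in: Gripper holds the tray 80 to 320 mm over the bench, origin within 70 mm (xy) of the handover point, tilt < 7 deg, speed < 3 cm/s; ball in its cup; four nylon parts in the front bay, centres 17 mm or more behind the lip; squeegee released in its rest (25 mm along, 8 mm across, 6 deg) (horizontal distance between tray and handover below 0.07 m and height (world z) of tray between 0.08 and 0.32 m and angle between each of tray, squeegee_stock's own z axis and vertical below 0.12 rad and linear speed of tray below 0.03 m/s and contact force between tray and the fingers above 1 N and horizontal distance between ball_center and ball_cup below 0.011 m and z of ball_center in the frame of ball_cup between 0.009 and 0.016 m and y of bush_a in the frame of tray between -0.095 and 0 m and x of bush_a in the frame of tray between -0.112 and 0.112 m and z of bush_a in the frame of tray between -0.004 and 0.03 m and y of seat_a in the frame of tray between -0.095 and 0 m and x of seat_a in the frame of tray between -0.112 and 0.112 m and z of seat_a in the frame of tray between -0.004 and 0.03 m and y of bush_b in the frame of tray between -0.095 and 0 m and x of bush_b in the frame of tray between -0.112 and 0.112 m and z of bush_b in the frame of tray between -0.004 and 0.03 m and y of seat_b in the frame of tray between -0.095 and 0 m and x of seat_b in the frame of tray between -0.112 and 0.112 m and z of seat_b in the frame of tray between -0.004 and 0.03 m and horizontal distance between squeegee_stock and rest_seat below 0.025 m and y of squeegee_stock in the frame of rest_seat between -0.008 and 0.008 m and z of squeegee_stock in the frame of rest_seat between 0.004 and 0.016 m and angle between the x axis of squeegee_stock and the x axis of rest_seat, either way round below 0.1 rad and contact force between squeegee and the fingers below 0.2 N); the arm keeps its last pose, push and grip.
It fails at once if the ball leaves its cup (distance between ball_center and ball_cup above 0.022 m).
It fails at once if the tray is tipped more than 20 degrees (angle between tray's own z axis and vertical above 0.35 rad).
It fails at once if the gripper or arm touches a nylon part or the ball (contact force between any of bush_a, seat_a, bush_b, seat_b, ball and the fingers above 0.5 N or contact force between any of bush_a, seat_a, bush_b, seat_b, ball and the arm above 0.5 N).
It fails at once if an ink jar or the pin case is pushed more than 20 mm (distance of any of ink_jar_b, ink_jar_c, pin_case from where it was at the start of the episode above 0.02 m).
It also fails if it takes over 64 s, if anything falls off the work surface, if the arm or the gripper's body presses on something with over 40 N, if the wrist force passes 120 N, or if a joint passes its speed limit or range.

## Working session

There is one attempt and no reset: what is moved stays moved. The work goes in short steps, Python scripts to look and compute and a shell command to move; the robot and the scene stay as the last step left them, time stands still between calls to the robot, and variables do not carry over. Pictures are saved under pics/ and viewed, and the job is handed in when it is done.

```bash
mkdir -p pics
cat > h.py <<'E'
import numpy as np, cv2
from station import manip, optics
def cap(n,fn):
    d=optics.capture(n); cv2.imwrite('pics/'+fn+'.png',d['frame']); np.savez('pics/'+fn+'.npz',**{k:np.array(v) for k,v in d.items()}); return d
def load(fn): return dict(np.load('pics/'+fn+'.npz'))
def pt(d,u,v,z=None):
    """world of pixel; z=None uses range, else plane z"""
    T=d['cam_to_world']; r=np.array([(u-d['cx'])/d['fx'],-(v-d['cy'])/d['fy'],-1.])
    if z is None: return T[:3,:3]@(r*d['range_z'][int(v),int(u)])+T[:3,3]
    w=T[:3,:3]@r; s=(z-T[2,3])/w[2]; return w*s+T[:3,3]
E
python3 - <<'E'
from h import *
for n in('side','top','wrist'):
    d=cap(n,n+'0'); print(n,d['fx'],d['cam_to_world'].round(3).tolist())
s=manip.get_state(); print(s)
E
```

```text
side 453.6277787548434 [[-0.969, 0.113, -0.218, 0.331], [-0.245, -0.399, 0.883, 0.757], [0.013, 0.91, 0.415, 0.517], [0.0, 0.0, 0.0, 1.0]]
top 582.5923199929323 [[0.028, 0.984, -0.174, 0.325], [-1.0, 0.027, -0.01, -0.036], [-0.005, 0.174, 0.985, 1.295], [0.0, 0.0, 0.0, 1.0]]
wrist 373.0438895509876 [[0.305, 0.916, 0.262, 0.236], [-0.952, 0.293, 0.084, -0.503], [-0.0, -0.275, 0.961, 0.384], [0.0, 0.0, 0.0, 1.0]]
{'t': 0.15, 'joint_positions': array([-1.47627363e+00,  3.81078913e-01,  1.29801142e+00,  1.04610697e-05,
        1.46359917e+00, -2.15326111e-01]), 'joint_velocities': array([-1.63168581e-03, -1.21266167e-03, -2.56942274e-03,  3.72206847e-04,
       -5.01208358e-05, -9.07674517e-04]), 'tau': array([ 3.44059728e-03, -4.38077116e+01, -2.24616283e+01,  7.13909604e-02,
        3.42793472e-02, -8.20040987e-05]), 'ee_pos': array([ 0.16766856, -0.52358805,  0.21828476]), 'orientation': array([[ 3.04913523e-01, -9.52380037e-01, -9.31682981e-05],
       [-9.52379441e-01, -3.04913439e-01,  1.09293529e-03],
       [-1.06929801e-03, -2.44519176e-04, -9.99999398e-01]]), 'ft_force': array([-0.32410183, -0.42004602,  0.41948587]), 'torque': array([ 7.79780995e-05, -1.23952526e-02,  1.25837091e-02]), 'gripper_width': 0.08812797956257237}
```

View pics/top0.png

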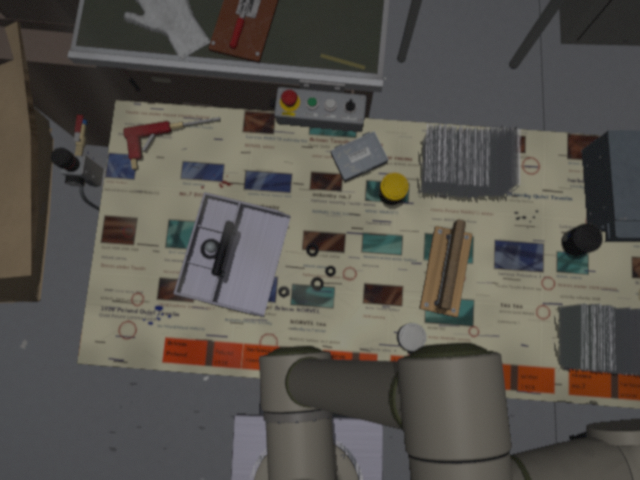

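View pics/side0.png

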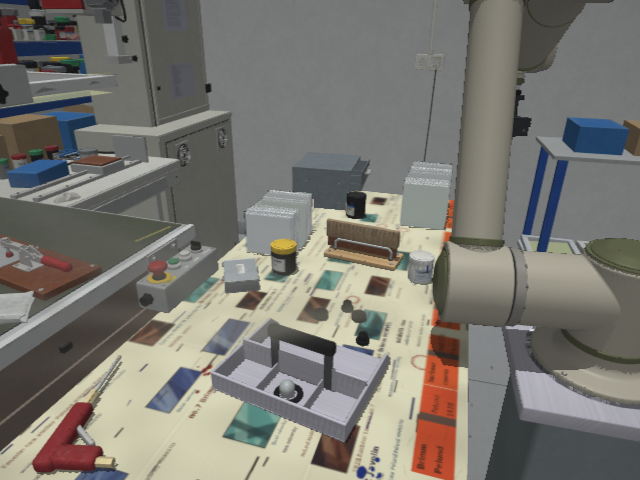

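View pics/wrist0.png

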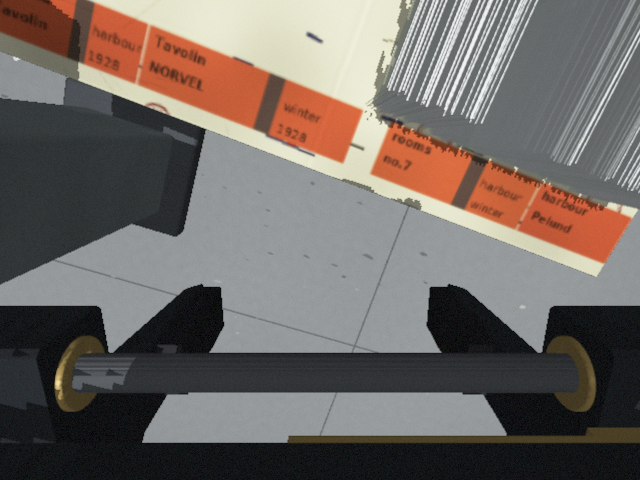

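The top view shows the tray at about (232,255) with its mouth facing right. The parts are near (313,251), (330,271), (317,284) and (284,292), and the squeegee in its rest is near (447,267). I'll enlarge those areas.

Run:
```python
import cv2
a=cv2.imread('pics/top0.png')
cv2.imwrite('pics/c1.png',cv2.resize(a[185:325,165:355],None,fx=4.2,fy=4.2,interpolation=cv2.INTER_CUBIC))
cv2.imwrite('pics/c2.png',cv2.resize(a[205:355,380:500],None,fx=4,fy=4,interpolation=cv2.INTER_CUBIC))
```

```text
(no output)
```

View pics/c1.png

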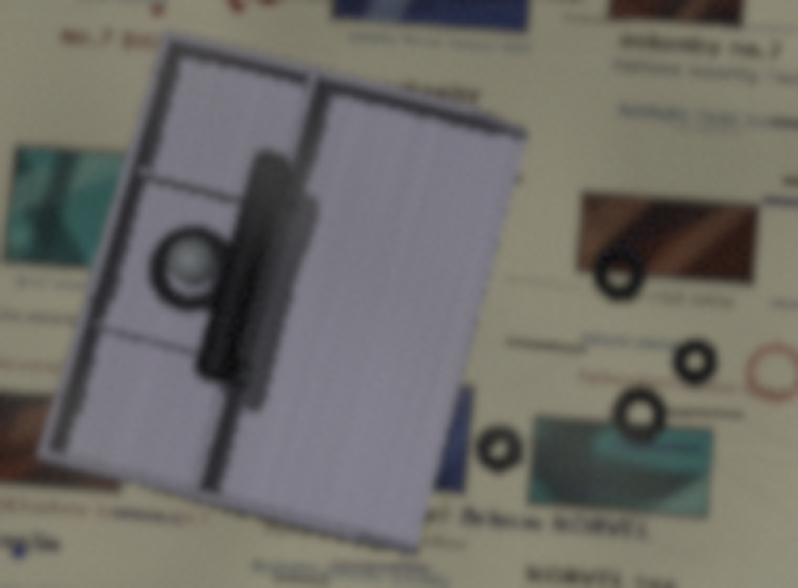

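View pics/c2.png

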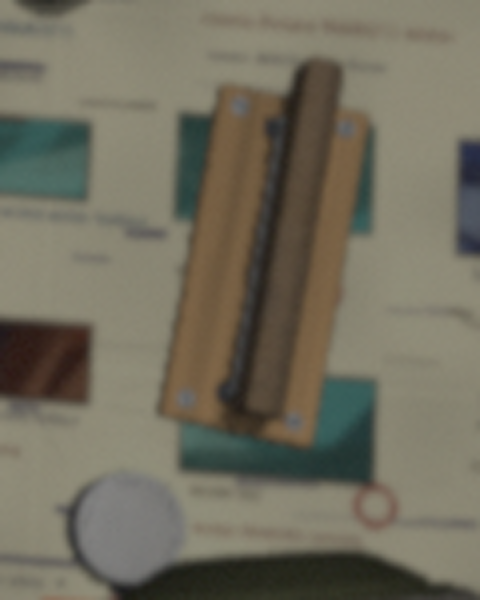

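```bash
cat > m.py <<'E'
from h import *
d=load('top0')
def c1(u,v,z): return pt(d,u/4.2+165-.4,v/4.2+185-.4,z)
def c2(u,v,z): return pt(d,u/4+380-.4,v/4+205-.4,z)
tr=[c1(*p,.032) for p in((168,33),(527,130),(418,550),(38,458))]
L=lambda a,b:np.linalg.norm(a-b)
print('tray',np.round(tr,4).tolist(),[round(L(tr[i],tr[(i+1)%4]),4) for i in range(4)])
ydir=(tr[0]+tr[3]-tr[1]-tr[2]);ydir/=np.linalg.norm(ydir)
xd=(tr[0]+tr[1]-tr[2]-tr[3]);print('yaw y-90',np.arctan2(ydir[1],ydir[0])-np.pi/2,'yaw x',np.arctan2(xd[1],xd[0]))
c=np.mean(tr,0);o=c+ydir*(0.112-0.0985);print('center',c,'origin',o)
f=[c2(*p,.012) for p in((220,85),(374,117),(313,447),(158,414))]
print('foot',[round(L(f[i],f[(i+1)%4]),4) for i in range(4)],np.mean(f,0)); x=f[0]+f[1]-f[2]-f[3];print('yaw',np.arctan2(x[1],x[0]))
h=[c1(*p,.092) for p in((275,152),(218,382))];print('handle',np.mean(h,0))
for n,p,z in(('seat1',(619,272),.014),('bush1',(694,362),.02),('seat2',(639,415),.014),('bush2',(499,449),.02)):
    q=c1(*p,z)-o; xn=np.array([ydir[1],-ydir[0],0]); print(n,(q+o).round(4), 'tray frame',(q@xn).round(4),(q@ydir).round(4))
for p in ((320,62),(262,412)): print('sq', c2(*p,.079))
# jar / case
print('jars',pt(d,411,337,.062),pt(d,395,187,.07),'case',pt(d,359,156,.029))
E
python3 m.py
python3 - <<'E'
from h import *
d=load('top0')
print('control box', [pt(d,u,v) for u,v in((278,118),(362,122),(276,90),(320,105))])
w=load('side0')
for u,v in((149,300),(205,270)): print(pt(w,u,v))
E
```

```text
tray [[0.6327, 0.2471, 0.032], [0.5852, 0.0544, 0.032], [0.3645, 0.1018, 0.032], [0.406, 0.2998, 0.032]] [np.float64(0.1985), np.float64(0.2257), np.float64(0.2023), np.float64(0.2327)]
yaw y-90 -0.22383474645866053 yaw x -0.22005684137282405
center [0.49712396 0.1757637  0.032     ] origin [0.50012056 0.18892692 0.032     ]
foot [np.float64(0.0872), np.float64(0.187), np.float64(0.0857), np.float64(0.1871)] [ 0.47473481 -0.293781    0.012     ]
yaw -0.19061566048742212
handle [0.50010122 0.18686344 0.092     ]
seat1 [0.5136 0.0041 0.014 ] tray frame 0.0542 -0.1773
bush1 [ 0.4662 -0.0368  0.02  ] tray frame 0.0171 -0.2277
seat2 [ 0.4383 -0.0088  0.014 ] tray frame -0.0164 -0.2065
bush2 [0.4181 0.0633 0.02  ] tray frame -0.0521 -0.1407
sq [ 0.57535542 -0.30959145  0.079     ]
sq [ 0.389758   -0.27732974  0.079     ]
jars [ 0.32789218 -0.2093365   0.062     ] [ 0.64653102 -0.17296753  0.07      ] case [ 0.72725352 -0.09583241  0.029     ]
control box [array([0.80101458, 0.0878592 , 0.05953363]), array([ 0.79204288, -0.09908063,  0.07115431]), array([ 0.94006938,  0.11276185, -0.10655438]), array([ 0.82760175, -0.0053681 ,  0.07523421])]
[0.8288171  0.10629111 0.04939521]
[ 0.78780145 -0.04417553  0.04420689]
```

```bash
cat >> h.py <<'E'
def cloud(d):
    v,u=np.mgrid[0:480,0:640]; z=d['range_z']; r=np.stack([(u-d['cx'])/d['fx']*z,-(v-d['cy'])/d['fy']*z,-z],-1)
    return r@d['cam_to_world'][:3,:3].T+d['cam_to_world'][:3,3]
def local(st,p):
    """world target -> tool-frame linear"""
    return st['orientation'].T@(np.array(p)-st['ee_pos'])
E
python3 - <<'E'
from h import *
d=load('top0');P=cloud(d)
for n,(a,b,c,e) in dict(rack1=(555,635,305,370),rack2=(418,525,125,200),blk=(560,600,225,255),jarw=(397,425,322,350),cbox=(276,365,85,126),sq=(425,475,215,315)).items():
    q=P[c:e,a:b].reshape(-1,3);q=q[d['range_z'][c:e,a:b].ravel()>0]; m=q[:,2]>.02; q=q[m]; print(n,np.percentile(q,[2,50,98],axis=0).round(3).tolist())
w=load('side0');Q=cloud(w)
q=Q[240:325,135:218].reshape(-1,3); q=q[(q[:,2]>.02)&(q[:,2]<.2)&(q[:,0]<0.9)&(q[:,0]>.7)]
print(np.percentile(q,[2,10,50,90,98],axis=0).round(3))
E
python3 - <<'E'
import cv2
a=cv2.imread('pics/side0.png'); cv2.imwrite('pics/c3.png',cv2.resize(a[200:340,100:440],None,fx=2.3,fy=2.3))
E
```

```text
rack1 [[0.279, -0.635, 0.027], [0.338, -0.565, 0.131], [0.399, -0.536, 0.139]]
rack2 [[0.646, -0.426, 0.031], [0.701, -0.329, 0.109], [0.772, -0.239, 0.117]]
blk [[0.518, -0.606, 0.023], [0.545, -0.573, 0.07], [0.574, -0.551, 0.076]]
jarw [[0.305, -0.236, 0.031], [0.329, -0.209, 0.061], [0.355, -0.139, 0.637]]
cbox [[0.791, -0.099, 0.036], [0.823, -0.005, 0.075], [0.867, 0.089, 0.109]]
sq [[0.391, -0.315, 0.039], [0.48, -0.291, 0.086], [0.572, -0.269, 0.093]]
[[ 0.785 -0.09   0.023]
 [ 0.789 -0.063  0.035]
 [ 0.818  0.029  0.075]
 [ 0.871  0.094  0.106]
 [ 0.892  0.103  0.109]]
```

View pics/c3.png

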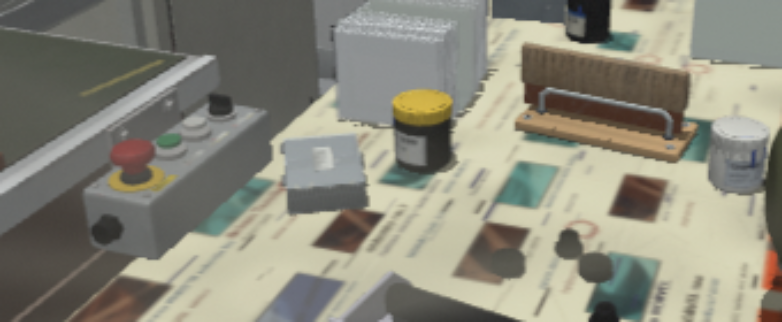

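Run:
```python
from h import *
s=manip.get_state(); print(local(s,(0.478,-0.2925,0.20)))
```

```text
[-0.12543971 -0.36601085  0.0185084 ]
```

```bash
python3 -m jog '[{"fingers":0.088,"linear":[-0.006,-0.018,0],"twist":[0,0,0.03]},{"fingers":0.088,"linear":[-0.018,-0.054,0],"twist":[0,0,0.09]},{"fingers":0.088,"linear":[-0.031,-0.090,0],"twist":[0,0,0.15]},{"fingers":0.088,"linear":[-0.043,-0.126,0],"twist":[0,0,0.21]},{"fingers":0.088,"linear":[-0.055,-0.162,0],"twist":[0,0,0.27]},{"fingers":0.088,"linear":[-0.068,-0.198,0],"twist":[0,0,0.33]},{"fingers":0.088,"linear":[-0.080,-0.234,0.005],"twist":[0,0,0.39]},{"fingers":0.088,"linear":[-0.092,-0.270,0.010],"twist":[0,0,0.45]},{"fingers":0.088,"linear":[-0.105,-0.306,0.015],"twist":[0,0,0.49]},{"fingers":0.088,"linear":[-0.117,-0.340,0.0185],"twist":[0,0,0.496]},{"fingers":0.088,"linear":[-0.1254,-0.366,0.0185],"twist":[0,0,0.496]},{"fingers":0.088,"linear":[-0.1254,-0.366,0.0185],"twist":[0,0,0.496]}]'
python3 - <<'E'
from h import *
d=cap('wrist','w1'); d=cap('top','t1'); s=manip.get_state(); print(s['t'],s['ee_pos'],s['orientation'].round(4).tolist())
E
```

```text
t: 1.15
ee_pos: [0.4809, -0.2896, 0.1997]
orientation: [[-0.181, -0.984, 0.0], [-0.984, 0.181, 0.001], [-0.001, 0.0, -1.0]]
ft_force: [-0.5, 0.9, -0.1]
gripper_width: 0.088
1.25 [ 0.47832491 -0.29220778  0.19987107] [[-0.1833, -0.9831, -0.0007], [-0.9831, 0.1833, 0.0003], [-0.0002, 0.0008, -1.0]]
```

View pics/w1.png

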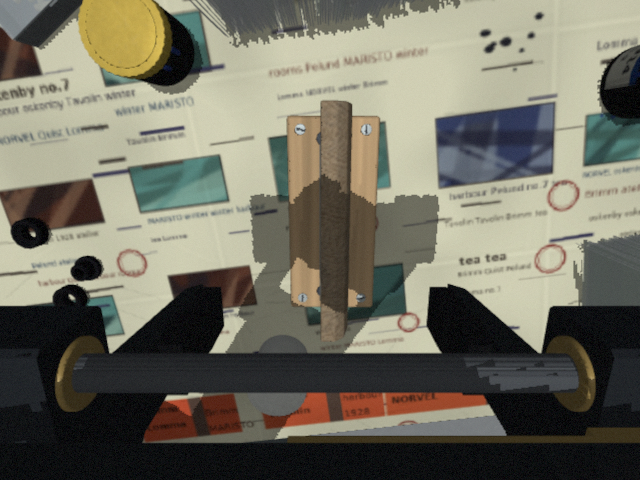

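Run:
```python
import cv2
a=cv2.imread('pics/w1.png'); cv2.imwrite('pics/c4.png',cv2.resize(a[90:350,250:420],None,fx=2.3,fy=2.3,interpolation=cv2.INTER_CUBIC))
```

```text
(no output)
```

View pics/c4.png

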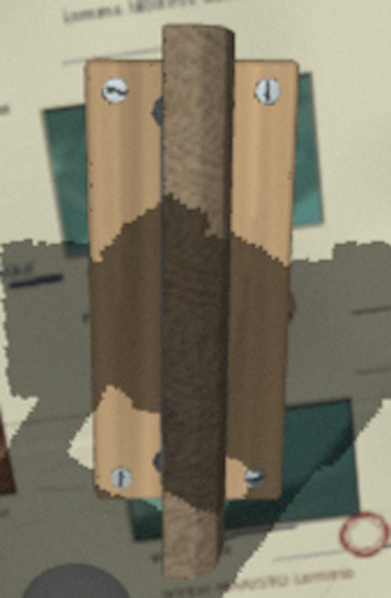

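Run:
```python
from h import *
d=load('w1');g=lambda u,v,z: pt(d,u/2.3+250-.3,v/2.3+90-.3,z)
f=np.array([g(*p,.012) for p in((85,60),(299,62),(280,498),(95,498))]); L=np.linalg.norm
print([L(f[i]-f[(i+1)%4]).round(4) for i in range(4)],f.mean(0)); x=f[0]+f[1]-f[2]-f[3];yaw=np.arctan2(x[1],x[0]);print('yaw',yaw)
c=f.mean(0);X=np.array([np.cos(yaw),np.sin(yaw),0]);Y=np.array([-X[1],X[0],0])
for p,z in(((163,25),.089),((163,575),.089),((220,25),.089),((217,575),.089),((235,35),.064),((228,500),.064)):
    q=g(*p,z);print(p,q.round(4),'x',((q-c)@X).round(4),'y',((q-c)@Y).round(4))
for p in((115,90),(268,91),(255,478),(121,478)):print(g(*p,.013).round(4))
Q=cloud(d)
for u,v in((330,130),(330,200),(330,300)):print(Q[v,u])
```

```text
[np.float64(0.0836), np.float64(0.1864), np.float64(0.0833), np.float64(0.1871)] [ 0.47357939 -0.29614417  0.012     ]
yaw -0.18657524090399508
(163, 25) [ 0.574  -0.3045  0.089 ] x 0.1002 y 0.0104
(163, 575) [ 0.3903 -0.2701  0.089 ] x -0.0866 y 0.0101
(220, 25) [ 0.5709 -0.3214  0.089 ] x 0.1003 y -0.0068
(217, 575) [ 0.3868 -0.2893  0.089 ] x -0.0865 y -0.0094
(235, 35) [ 0.5687 -0.3274  0.064 ] x 0.0993 y -0.0131
(228, 500) [ 0.4031 -0.2976  0.064 ] x -0.069 y -0.0145
[ 0.5601 -0.2818  0.013 ]
[ 0.5489 -0.3408  0.013 ]
[ 0.3865 -0.3102  0.013 ]
[ 0.3973 -0.2515  0.013 ]
[ 0.55351746 -0.30747299  0.0879861 ]
[ 0.5042852  -0.29860192  0.08909492]
[ 0.42371611 -0.28412527  0.08765987]
```

Run:
```python
from h import *
s=manip.get_state(); print(local(s,(0.481,-0.2975,0.059)))
```

```text
[ 0.00473432 -0.00370607  0.14086757]
```

```bash
python3 -m jog '[{"fingers":0.088,"linear":[0.005,-0.0035,0.02],"twist":[0,0,0]},{"fingers":0.088,"linear":[0.005,-0.0035,0.05],"twist":[0,0,0]},{"fingers":0.075,"linear":[0.005,-0.0035,0.08],"twist":[0,0,0]},{"fingers":0.07,"linear":[0.005,-0.0035,0.11],"twist":[0,0,0]},{"fingers":0.06,"linear":[0.005,-0.0035,0.13],"twist":[0,0,0]},{"fingers":0.05,"linear":[0.005,-0.0035,0.141],"twist":[0,0,0]},{"fingers":0.04,"linear":[0.005,-0.0035,0.141],"twist":[0,0,0]},{"fingers":0.03,"linear":[0.005,-0.0035,0.141],"twist":[0,0,0]},{"fingers":0.02,"linear":[0.005,-0.0035,0.141],"twist":[0,0,0]},{"fingers":0.015,"linear":[0.005,-0.0035,0.141],"twist":[0,0,0]},{"fingers":0.01,"linear":[0.005,-0.0035,0.141],"twist":[0,0,0]},{"fingers":0.01,"linear":[0.005,-0.0035,0.141],"twist":[0,0,0]}]' 40
python3 - <<'E'
from h import *
s=manip.get_state(); print(s['t'],s['ee_pos'],s['ft_force'],s['gripper_width'])
d=cap('side','s2');d=cap('wrist','w2')
E
```

```text
t: 2.25
ee_pos: [0.4807, -0.2985, 0.06]
orientation: [[-0.185, -0.983, 0.001], [-0.983, 0.185, -0.001], [0.001, -0.001, -1.0]]
ft_force: [0.4, 1.7, 1.0]
gripper_width: 0.0234
2.25 [ 0.48067577 -0.29854081  0.05995455] [0.3925156  1.68746128 0.97586886] 0.023437820884895686
```

View pics/w2.png

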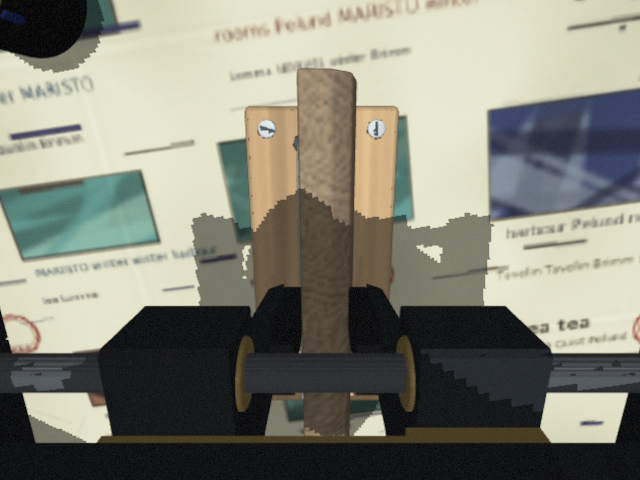

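View pics/s2.png

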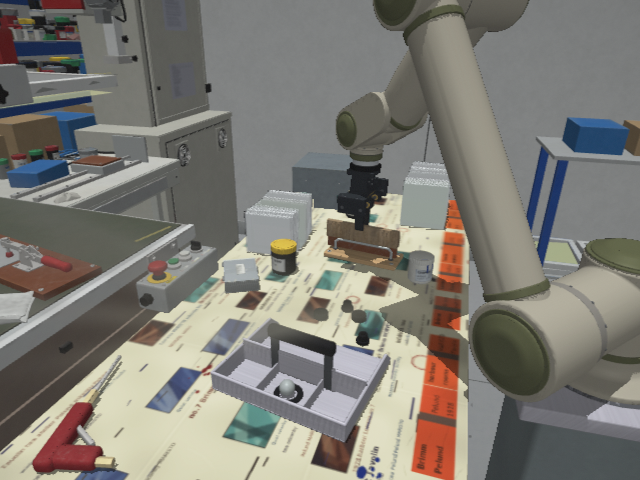

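```bash
python3 -m jog '[{"fingers":0.01,"linear":[0,0,-0.01],"twist":[0,0,0]},{"fingers":0.01,"linear":[0,0,-0.03],"twist":[0,0,0]},{"fingers":0.01,"linear":[0,0,-0.06],"twist":[0,0,0]},{"fingers":0.01,"linear":[0,0,-0.09],"twist":[0,0,0]},{"fingers":0.01,"linear":[0,0,-0.10],"twist":[0,0,0]},{"fingers":0.01,"linear":[0,0,-0.10],"twist":[0,0,0]}]' 50
python3 - <<'E'
from h import *
d=cap('wrist','w3')
s=manip.get_state(); print(s['t'],s['ee_pos'],s['ft_force'],s['gripper_width']); print(local(s,(0.436,-0.095,0.16)))
E
```

```text
t: 2.85
ee_pos: [0.4813, -0.299, 0.1617]
orientation: [[-0.185, -0.983, 0.004], [-0.983, 0.185, -0.004], [0.003, -0.004, -1.0]]
ft_force: [1.1, -0.2, -2.5]
gripper_width: 0.0183
2.9 [ 0.48054267 -0.29831913  0.15946493] [-0.39827638  0.09059987 -2.84648141] 0.018583491578438503
[-0.19156534  0.08139517 -0.00074386]
```

View pics/w3.png

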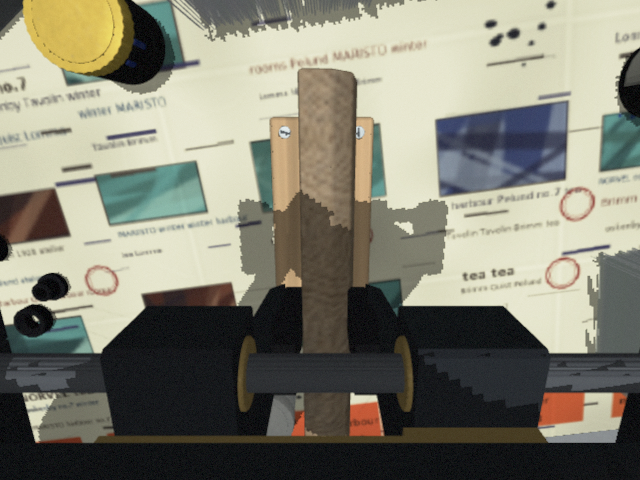

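Run:
```python
from h import *
d=cap('side','s3'); s=manip.get_state(); print(s['ee_pos'],s['gripper_width'])
a=d['frame']; cv2.imwrite('pics/c5.png',cv2.resize(a[130:290,260:440],None,fx=3.7,fy=3.7,interpolation=cv2.INTER_CUBIC))
for f in('w1','w2','w3'):
    e=load(f);Q=cloud(e)
    for v in(90,130,200):
        row=Q[v,290:370]; m=(row[:,2]>e['cam_to_world'][2,3]-.16) if f!='w1' else row[:,2]>.08
        r=row[m]; print(f,v,len(r), r[[1,len(r)//2,-2]].round(4).tolist() if len(r)>3 else '')
```

```text
[ 0.48006626 -0.29791981  0.15806833] 0.018743154415491816
w1 90 0 
w1 130 27 [[0.5547, -0.3012, 0.088], [0.5531, -0.3096, 0.0871], [0.5516, -0.3183, 0.0821]]
w1 200 27 [[0.5055, -0.292, 0.0889], [0.5038, -0.3008, 0.0888], [0.5011, -0.3097, 0.0823]]
w2 90 59 [[0.5668, -0.3062, 0.0892], [0.5651, -0.3156, 0.0889], [0.5648, -0.3264, 0.0729]]
w2 130 57 [[0.554, -0.3038, 0.0875], [0.5522, -0.3132, 0.0892], [0.5505, -0.3236, 0.0732]]
w2 200 55 [[0.5296, -0.2991, 0.0884], [0.528, -0.3086, 0.089], [0.5232, -0.3187, 0.0725]]
w3 90 59 [[0.5673, -0.307, 0.1904], [0.5655, -0.3164, 0.1909], [0.5654, -0.3275, 0.1738]]
w3 130 58 [[0.5545, -0.3044, 0.191], [0.5527, -0.314, 0.1908], [0.5509, -0.3246, 0.1743]]
w3 200 54 [[0.5301, -0.3, 0.1906], [0.5284, -0.3095, 0.1911], [0.524, -0.3192, 0.1756]]
```

View pics/c5.png

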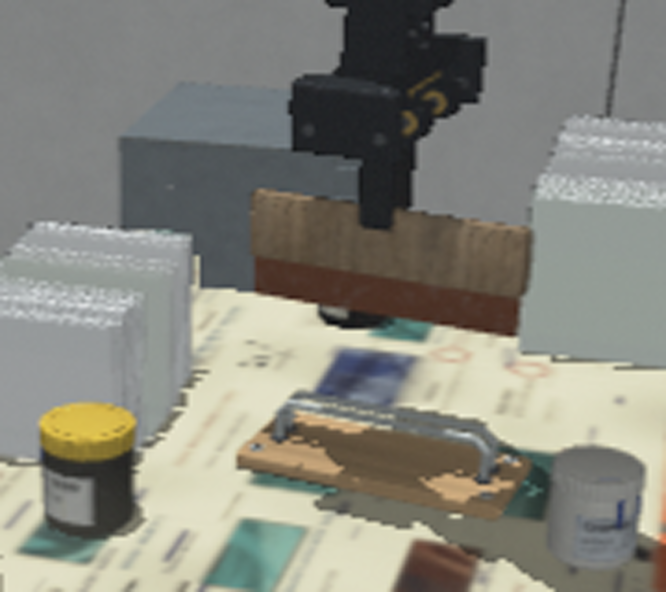

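```bash
python3 -m jog '[{"fingers":0.01,"linear":[-0.012,0.005,0],"twist":[0,0,0.01]},{"fingers":0.01,"linear":[-0.036,0.015,0],"twist":[0,0,0.02]},{"fingers":0.01,"linear":[-0.066,0.028,0],"twist":[0,0,0.036]},{"fingers":0.01,"linear":[-0.096,0.041,0],"twist":[0,0,0.036]},{"fingers":0.01,"linear":[-0.126,0.0535,0],"twist":[0,0,0.036]},{"fingers":0.01,"linear":[-0.156,0.066,0],"twist":[0,0,0.036]},{"fingers":0.01,"linear":[-0.180,0.0765,0],"twist":[0,0,0.036]},{"fingers":0.01,"linear":[-0.1915,0.0814,0],"twist":[0,0,0.036]},{"fingers":0.01,"linear":[-0.1915,0.0814,0],"twist":[0,0,0.036]},{"fingers":0.01,"linear":[-0.1915,0.0814,0],"twist":[0,0,0.036]}]'
python3 - <<'E'
from h import *
d=cap('side','s4');d=cap('top','t4');d=cap('wrist','w4')
s=manip.get_state(); print(s['t'],s['ee_pos'],s['ft_force'],s['gripper_width'],s['orientation'].round(4).tolist()); print(local(s,(0.436,-0.095,0.049)))
E
```

```text
t: 3.78
ee_pos: [0.4359, -0.0951, 0.1584]
orientation: [[-0.219, -0.976, -0.001], [-0.976, 0.219, 0.0], [-0.0, 0.001, -1.0]]
ft_force: [0.3, 0.3, -1.6]
gripper_width: 0.0186
3.9333 [ 0.43626751 -0.09615313  0.15876499] [ 0.05131529 -0.87979837 -1.73347949] 0.018592986811326415 [[-0.2216, -0.9751, -0.0006], [-0.9751, 0.2216, 0.0001], [0.0, 0.0006, -1.0]]
[-0.00106664  0.0004525   0.10976525]
```

View pics/t4.png

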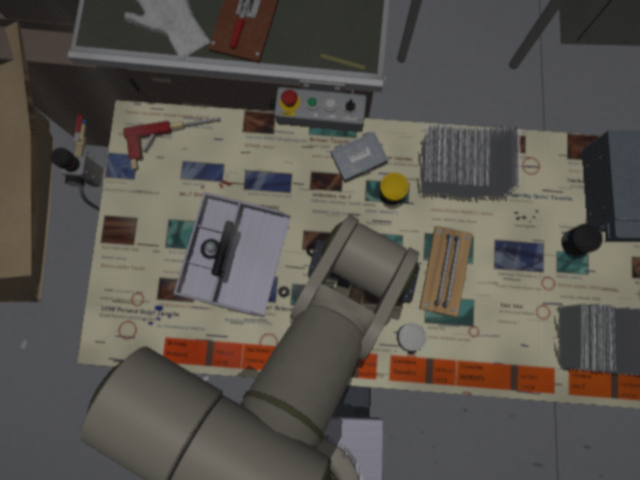

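View pics/s4.png

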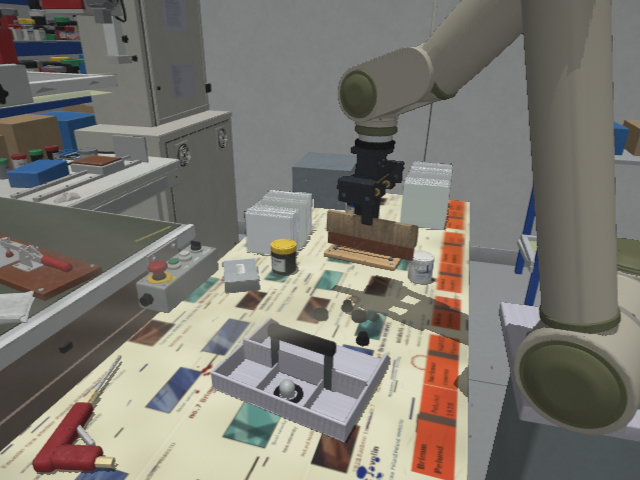

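View pics/w4.png

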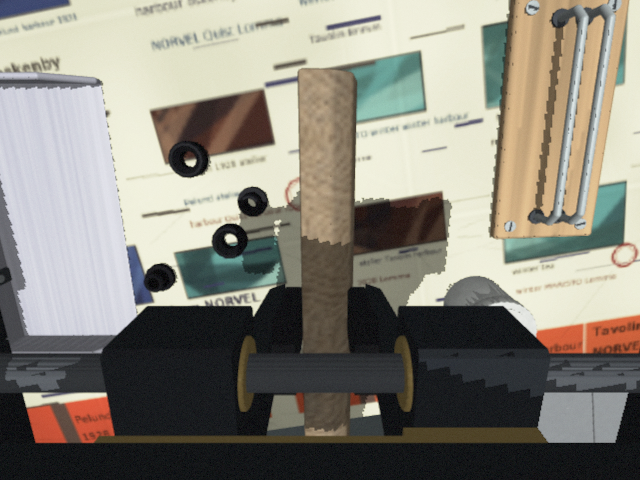

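Run:
```python
from h import *
d=load('w4'); o=np.array([.500,.188,0]);yw=-.222
def tf(q): 
    r=q-o; return (r@np.array([np.cos(yw),np.sin(yw),0])).round(4),(r@np.array([-np.sin(yw),np.cos(yw),0])).round(4)
for p,z in(((104,83),.032),((107,118),0),((128,270),0),((135,325),0),((188,160),.014),((253,201),.02),((231,239),.014),((157,278),.02)): print(p,pt(d,*p,z).round(4),tf(pt(d,*p,z)))
print('wires',[pt(d,*p,.044).round(4).tolist() for p in((583,25),(612,18),(573,205),(598,215))])
```

```text
(104, 83) [0.5764 0.0355 0.032 ] (np.float64(0.1081), np.float64(-0.1319))
(107, 118) [0.5584 0.0595 0.    ] (np.float64(0.0852), np.float64(-0.1125))
(128, 270) [0.4287 0.0911 0.    ] (np.float64(-0.0482), np.float64(-0.1103))
(135, 325) [0.374 0.105 0.   ] (np.float64(-0.1046), np.float64(-0.1087))
(188, 160) [5.11e-01 1.00e-04 1.40e-02] (np.float64(0.0521), np.float64(-0.1808))
(253, 201) [ 0.4677 -0.0436  0.02  ] (np.float64(0.0194), np.float64(-0.233))
(231, 239) [ 0.4392 -0.0147  0.014 ] (np.float64(-0.0147), np.float64(-0.2111))
(157, 278) [0.4209 0.0565 0.02  ] (np.float64(-0.0482), np.float64(-0.1457))
wires [[0.5364, -0.297, 0.044], [0.5363, -0.316, 0.044], [0.4139, -0.2853, 0.044], [0.4018, -0.3036, 0.044]]
```

```bash
python3 -m jog '[{"fingers":0.01,"linear":[0,0,0.012],"twist":[0,0,0]},{"fingers":0.01,"linear":[0,0,0.036],"twist":[0,0,0]},{"fingers":0.01,"linear":[0,0,0.064],"twist":[0,0,0]},{"fingers":0.01,"linear":[0,0,0.090],"twist":[0,0,0]},{"fingers":0.01,"linear":[0,0,0.104],"twist":[0,0,0]},{"fingers":0.01,"linear":[0,0,0.109],"twist":[0,0,0]},{"fingers":0.01,"linear":[0,0,0.109],"twist":[0,0,0]},{"fingers":0.01,"linear":[0,0,0.109],"twist":[0,0,0]}]'
python3 - <<'E'
from h import *
d=cap('side','s5');d=cap('wrist','w5')
s=manip.get_state(); print(s['t'],s['ee_pos'],s['ft_force'],s['gripper_width'],s['orientation'].round(4).tolist())
a=load('s5')['frame']; cv2.imwrite('pics/c6.png',cv2.resize(a[180:380,240:460],None,fx=3,fy=3,interpolation=cv2.INTER_CUBIC))
Q=cloud(d)
for v in (90,130,200): print(Q[v,310],Q[v,330])
E
```

```text
t: 4.6
ee_pos: [0.4365, -0.0958, 0.0507]
orientation: [[-0.221, -0.975, 0.001], [-0.975, 0.221, -0.0], [0.0, -0.001, -1.0]]
ft_force: [0.9, -1.1, -2.5]
gripper_width: 0.0186
4.7 [ 0.43666694 -0.09564202  0.05117108] [-0.34599602  0.50806319 -2.52150603] 0.018610366961299703 [[-0.2207, -0.9753, 0.0019], [-0.9753, 0.2207, -0.001], [0.0005, -0.0021, -1.0]]
[ 0.52152635 -0.11066214  0.08053434] [ 0.52009207 -0.11731168  0.07988964]
[ 0.50884355 -0.10766923  0.0812316 ] [ 0.50731946 -0.11446551  0.08002823]
[ 0.48498488 -0.10198546  0.08114935] [ 0.4831247  -0.10908274  0.07969747]
```

View pics/c6.png

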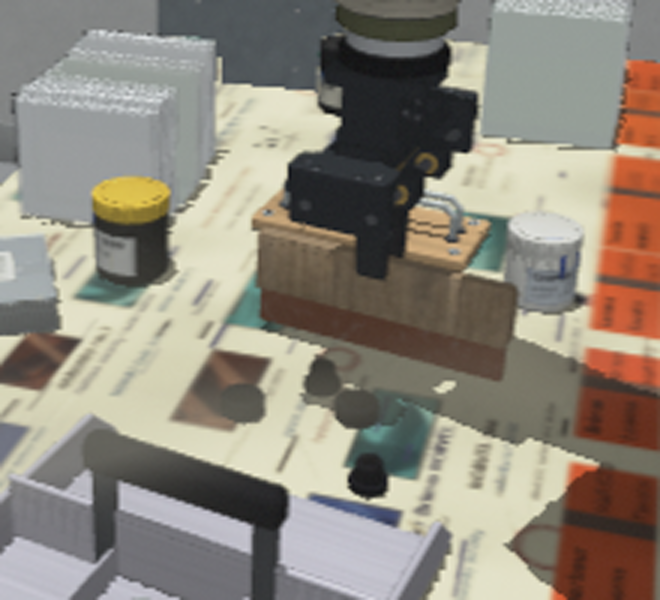

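View pics/w5.png

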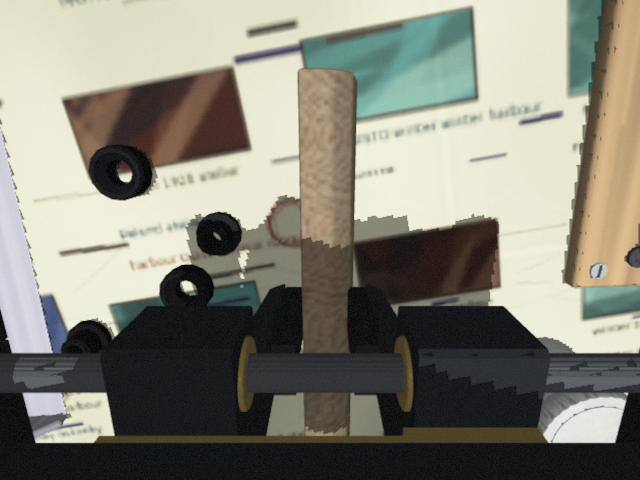

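```bash
python3 -m jog '[{"fingers":0.01,"linear":[-0.002,0,0.0015],"twist":[0,0,0]},{"fingers":0.01,"linear":[-0.008,0,0.0025],"twist":[0,0,0]},{"fingers":0.01,"linear":[-0.016,0,0.0025],"twist":[0,0,0]},{"fingers":0.01,"linear":[-0.024,0,0.0025],"twist":[0,0,0]},{"fingers":0.01,"linear":[-0.032,0,0.0025],"twist":[0,0,0]},{"fingers":0.01,"linear":[-0.040,0,0.0025],"twist":[0,0,0]},{"fingers":0.01,"linear":[-0.048,0,0.0025],"twist":[0,0,0]},{"fingers":0.01,"linear":[-0.056,0,0.0025],"twist":[0,0,0]},{"fingers":0.01,"linear":[-0.064,0,0.0025],"twist":[0,0,0]},{"fingers":0.01,"linear":[-0.072,0,0.0025],"twist":[0,0,0]},{"fingers":0.01,"linear":[-0.078,0,0.0025],"twist":[0,0,0]},{"fingers":0.01,"linear":[-0.080,0,0.0025],"twist":[0,0,0]}]'
python3 - <<'E'
from h import *
d=cap('side','s6');d=cap('wrist','w6')
s=manip.get_state(); print(s['t'],s['ee_pos'],s['ft_force'],s['gripper_width'],s['orientation'].round(4).tolist())
a=load('s6')['frame']; cv2.imwrite('pics/c7.png',cv2.resize(a[180:380,240:460],None,fx=3,fy=3,interpolation=cv2.INTER_CUBIC))
Q=cloud(d)
for v in (90,130,200): print(Q[v,310],Q[v,330])
E
```

```text
t: 5.7
ee_pos: [0.4537, -0.0161, 0.0477]
orientation: [[-0.22, -0.976, -0.0], [-0.976, 0.22, 0.0], [-0.0, 0.0, -1.0]]
ft_force: [-0.1, -0.5, -1.4]
gripper_width: 0.0188
5.8 [ 0.45366814 -0.01670293  0.04772836] [-0.12757099  0.51861963 -1.45270122] 0.018698506353012553 [[-0.2198, -0.9755, -0.0], [-0.9755, 0.2198, 0.0], [-0.0, 0.0, -1.0]]
[ 0.538522   -0.03113523  0.07840787] [ 0.53733004 -0.03780066  0.07559293]
[ 0.525989   -0.02813638  0.07759651] [ 0.5244685  -0.0349417   0.07654359]
[ 0.5019701  -0.02241959  0.0768209 ] [ 0.50026144 -0.02958941  0.07628559]
```

View pics/c7.png

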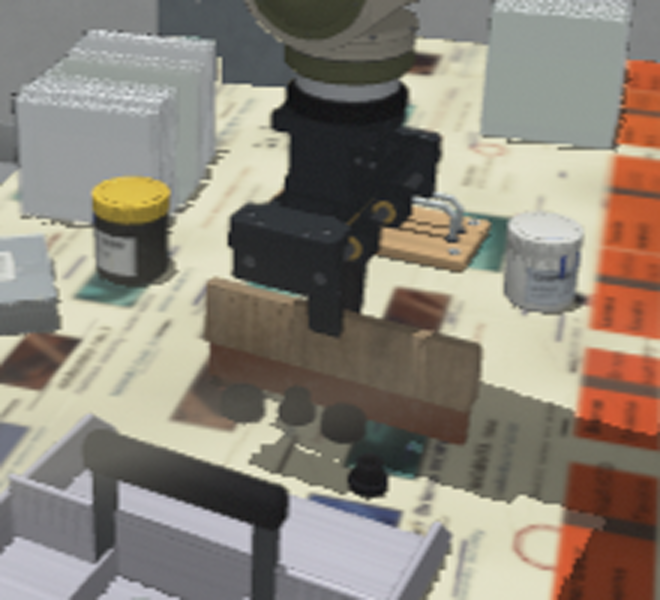

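View pics/w6.png

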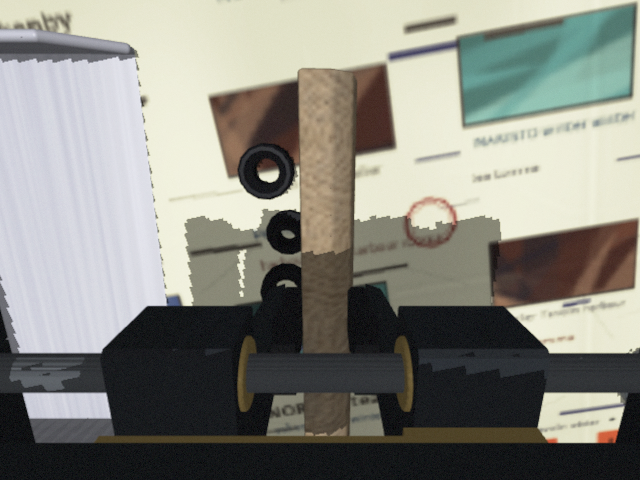

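```bash
python3 -m jog '[{"fingers":0.01,"linear":[-0.003,0,-0.001],"twist":[0,0,0]},{"fingers":0.01,"linear":[-0.010,0,-0.001],"twist":[0,0,0]},{"fingers":0.01,"linear":[-0.018,0,-0.001],"twist":[0,0,0]},{"fingers":0.01,"linear":[-0.026,0,-0.001],"twist":[0,0,0]},{"fingers":0.01,"linear":[-0.034,0,-0.001],"twist":[0,0,0]},{"fingers":0.01,"linear":[-0.042,0,-0.001],"twist":[0,0,0]},{"fingers":0.01,"linear":[-0.050,0,-0.001],"twist":[0,0,0]},{"fingers":0.01,"linear":[-0.058,0,-0.001],"twist":[0,0,0]},{"fingers":0.01,"linear":[-0.066,0,-0.001],"twist":[0,0,0]},{"fingers":0.01,"linear":[-0.072,0,-0.001],"twist":[0,0,0]},{"fingers":0.01,"linear":[-0.076,0,-0.001],"twist":[0,0,0]},{"fingers":0.01,"linear":[-0.076,0,-0.001],"twist":[0,0,0]}]'
python3 - <<'E'
from h import *
d=cap('side','s7');d=cap('wrist','w7')
s=manip.get_state(); print(s['t'],s['ee_pos'],s['ft_force'],s['gripper_width'],s['orientation'].round(4).tolist())
r=s['ee_pos'][:2]-[.5,.188]; print('tray y',r@[.2202,.9755],'x',r@[.9755,-.2202])
a=load('s7')['frame']; cv2.imwrite('pics/c8.png',cv2.resize(a[200:440,200:460],None,fx=2.5,fy=2.5,interpolation=cv2.INTER_CUBIC))
Q=cloud(d)
for v in (90,130,200): print(Q[v,310],Q[v,330])
E
```

```text
t: 6.8
ee_pos: [0.4704, 0.0578, 0.0487]
orientation: [[-0.22, -0.976, -0.0], [-0.976, 0.22, 0.0], [-0.0, 0.0, -1.0]]
ft_force: [-0.2, -0.3, -3.0]
gripper_width: 0.0184
6.9 [0.47036109 0.05710274 0.04871765] [ 0.37320269  0.26970188 -2.52393203] 0.018621657187089698 [[-0.2202, -0.9754, -0.0001], [-0.9754, 0.2202, 0.0], [-0.0, 0.0001, -1.0]]
tray y -0.1342167623014572 x -8.917899656164796e-05
[0.55544718 0.04255035 0.07705821] [0.55387357 0.03589923 0.07773437]
[0.54265646 0.04552951 0.07840962] [0.54113485 0.03871148 0.07704674]
[0.51879152 0.05117142 0.07878718] [0.51681132 0.04409322 0.07658709]
```

View pics/c8.png

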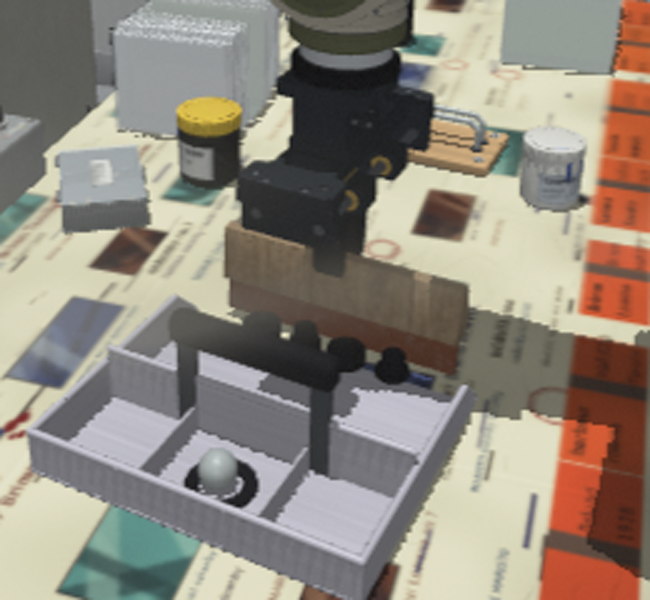

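View pics/w7.png

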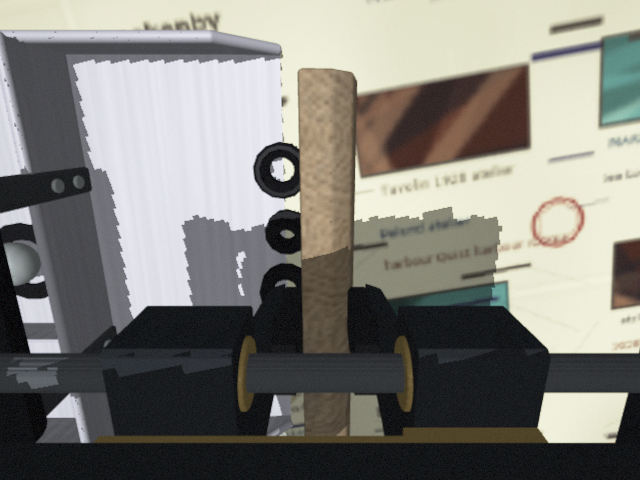

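```bash
python3 -m jog '[{"fingers":0.01,"linear":[-0.003,0,-0.0005],"twist":[0,0,0]},{"fingers":0.01,"linear":[-0.008,0,-0.0005],"twist":[0,0,0]},{"fingers":0.01,"linear":[-0.014,0,-0.0005],"twist":[0,0,0]},{"fingers":0.01,"linear":[-0.020,0,-0.0005],"twist":[0,0,0]},{"fingers":0.01,"linear":[-0.026,0,-0.0005],"twist":[0,0,0]},{"fingers":0.01,"linear":[-0.031,0,-0.0005],"twist":[0,0,0]},{"fingers":0.01,"linear":[-0.034,0,-0.0005],"twist":[0,0,0]},{"fingers":0.01,"linear":[-0.034,0,-0.0005],"twist":[0,0,0]},{"fingers":0.01,"linear":[-0.034,0,-0.0005],"twist":[0,0,0]}]'
python3 - <<'E'
from h import *
d=cap('side','s8');d=cap('wrist','w8')
s=manip.get_state(); print(s['t'],s['ee_pos'],s['ft_force'],s['gripper_width'])
r=s['ee_pos'][:2]-[.5,.188]; print('tray y',r@[.2202,.9755],'x',r@[.9755,-.2202])
a=load('s8')['frame']; cv2.imwrite('pics/c9.png',cv2.resize(a[200:440,200:460],None,fx=2.5,fy=2.5,interpolation=cv2.INTER_CUBIC))
E
```

```text
t: 7.65
ee_pos: [0.4778, 0.0904, 0.0492]
orientation: [[-0.22, -0.975, -0.0], [-0.975, 0.22, 0.0], [-0.0, 0.0, -1.0]]
ft_force: [-0.4, 0.7, -1.7]
gripper_width: 0.0187
7.75 [0.47781308 0.09016288 0.04922717] [-0.31861704  0.39247667 -2.32525383] 0.01838886747465491
tray y -0.10032566794433295 x -9.961005288475558e-05
```

View pics/c9.png

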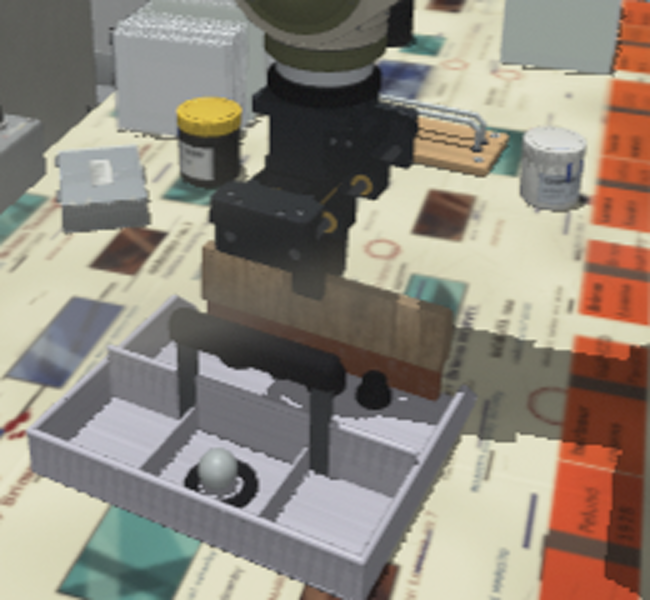

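View pics/w8.png

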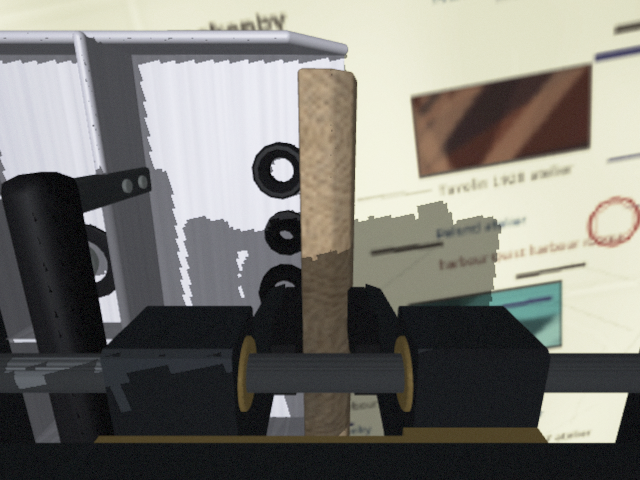

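Run:
```python
from h import *
d=load('w8'); o=np.array([.500,.188,0]);yw=-.222
def tf(q): 
    r=q-o; return (r@np.array([np.cos(yw),np.sin(yw),0])).round(4),(r@np.array([-np.sin(yw),np.cos(yw),0])).round(4)
for p,z in(((280,170),.0165),((287,232),.0225),((282,288),.0165),((150,150),.0025),((105,150),.042),((348,50),.02)): print(p,tf(pt(d,*p,z)))
P=cloud(d); print('handle top',P[200,45],P[280,60])
```

```text
(280, 170) (np.float64(0.0536), np.float64(-0.0776))
(287, 232) (np.float64(0.0217), np.float64(-0.081))
(282, 288) (np.float64(-0.013), np.float64(-0.0766))
(150, 150) (np.float64(0.0633), np.float64(-0.0046))
(105, 150) (np.float64(0.0648), np.float64(-0.0023))
(348, 50) (np.float64(0.1099), np.float64(-0.1121))
handle top [0.54755453 0.17096571 0.08892986] [0.51932832 0.17787542 0.08902211]
```

```bash
python3 -m jog '[{"fingers":0.01,"linear":[-0.003,0,0],"twist":[0,0,0]},{"fingers":0.01,"linear":[-0.006,0,0],"twist":[0,0,0]},{"fingers":0.01,"linear":[-0.008,0,0],"twist":[0,0,0]},{"fingers":0.01,"linear":[-0.008,0,0],"twist":[0,0,0]},{"fingers":0.01,"linear":[-0.008,0,0],"twist":[0,0,0]},{"fingers":0.01,"linear":[-0.003,0,0],"twist":[0,0,0]},{"fingers":0.01,"linear":[0.006,0,0],"twist":[0,0,0]},{"fingers":0.01,"linear":[0.012,0,-0.01],"twist":[0,0,0]},{"fingers":0.01,"linear":[0.012,0,-0.03],"twist":[0,0,0]},{"fingers":0.01,"linear":[0.012,0,-0.06],"twist":[0,0,0]},{"fingers":0.01,"linear":[0.012,0,-0.09],"twist":[0,0,0]},{"fingers":0.01,"linear":[0.012,0,-0.11],"twist":[0,0,0]}]'
python3 - <<'E'
from h import *
d=cap('side','s9');d=cap('wrist','w9')
s=manip.get_state(); print(s['t'],s['ee_pos'],s['ft_force'],s['gripper_width'])
a=load('s9')['frame']; cv2.imwrite('pics/c10.png',cv2.resize(a[200:440,200:460],None,fx=2.5,fy=2.5,interpolation=cv2.INTER_CUBIC))
E
```

```text
t: 8.75
ee_pos: [0.4755, 0.0777, 0.1626]
orientation: [[-0.221, -0.975, 0.003], [-0.975, 0.221, -0.0], [-0.0, -0.003, -1.0]]
ft_force: [0.3, 0.2, -3.0]
gripper_width: 0.0185
8.85 [0.47653882 0.07778222 0.16275925] [ 0.21217307  0.41523976 -2.37205088] 0.01838304861373029
```

View pics/c10.png

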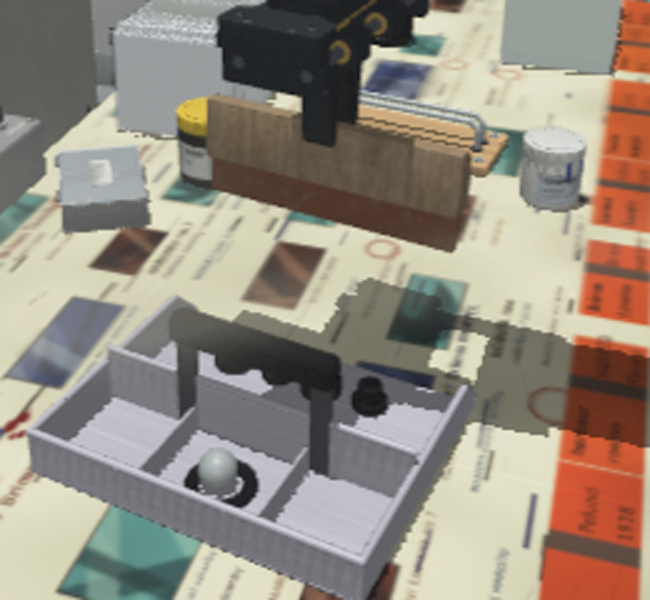

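View pics/w9.png

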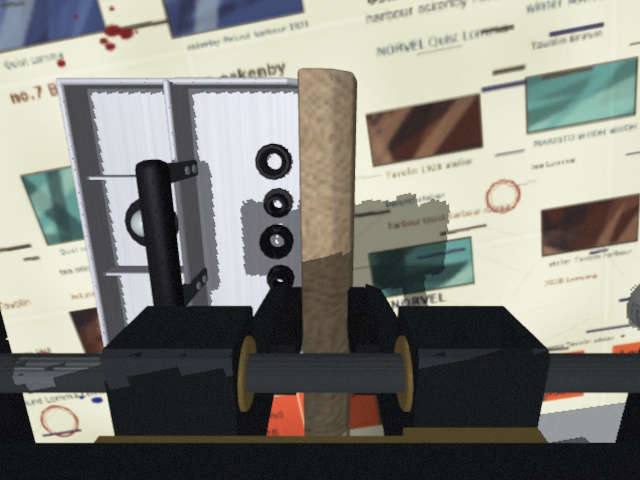

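Run:
```python
from h import *
s=manip.get_state(); print(s['orientation'].round(4).tolist(),local(s,(0.4803,-0.298,0.160)))
```

```text
[[-0.221, -0.9752, 0.0072], [-0.9753, 0.221, -0.0006], [-0.001, -0.0071, -1.0]] [ 0.36566112 -0.08669954  0.00302747]
```

```bash
python3 -m jog '[{"fingers":0.01,"linear":[0.014,-0.003,0],"twist":[0,0,0]},{"fingers":0.01,"linear":[0.045,-0.011,0],"twist":[0,0,-0.01]},{"fingers":0.01,"linear":[0.081,-0.019,0],"twist":[0,0,-0.02]},{"fingers":0.01,"linear":[0.117,-0.028,0],"twist":[0,0,-0.036]},{"fingers":0.01,"linear":[0.153,-0.036,0],"twist":[0,0,-0.036]},{"fingers":0.01,"linear":[0.189,-0.045,0],"twist":[0,0,-0.036]},{"fingers":0.01,"linear":[0.225,-0.053,0],"twist":[0,0,-0.036]},{"fingers":0.01,"linear":[0.261,-0.062,0],"twist":[0,0,-0.036]},{"fingers":0.01,"linear":[0.297,-0.070,0],"twist":[0,0,-0.036]},{"fingers":0.01,"linear":[0.333,-0.079,0],"twist":[0,0,-0.036]},{"fingers":0.01,"linear":[0.357,-0.085,0],"twist":[0,0,-0.036]},{"fingers":0.01,"linear":[0.366,-0.087,0],"twist":[0,0,-0.036]}]'
python3 -m jog '[{"fingers":0.01,"linear":[0,0,0],"twist":[0,0,0]},{"fingers":0.01,"linear":[0,0,0],"twist":[0,0,0]},{"fingers":0.01,"linear":[0,0,0],"twist":[0,0,0]},{"fingers":0.01,"linear":[0,0,0],"twist":[0,0,0]}]'
python3 - <<'E'
from h import *
d=cap('wrist','w10')
s=manip.get_state(); print(s['t'],s['ee_pos'],s['ft_force'],s['gripper_width'],s['orientation'].round(4).tolist(),local(s,(0.4803,-0.298,0.160)))
E
```

```text
t: 9.85
ee_pos: [0.4783, -0.3011, 0.1576]
orientation: [[-0.189, -0.982, -0.002], [-0.982, 0.189, 0.001], [-0.0, 0.002, -1.0]]
ft_force: [-0.7, 0.1, -2.0]
gripper_width: 0.0183
t: 10.18
ee_pos: [0.4795, -0.2961, 0.1592]
orientation: [[-0.184, -0.983, -0.0], [-0.983, 0.184, 0.001], [-0.0, 0.0, -1.0]]
ft_force: [-0.1, 0.3, -1.8]
gripper_width: 0.0183
10.2333 [ 0.47955346 -0.29626529  0.15937182] [ 0.72023276 -0.08406012 -2.26387586] 0.018576138417237643 [[-0.1836, -0.983, -0.0001], [-0.983, 0.1836, 0.0002], [-0.0002, 0.0001, -1.0]] [ 0.00156805 -0.00105223 -0.00062865]
```

View pics/w10.png

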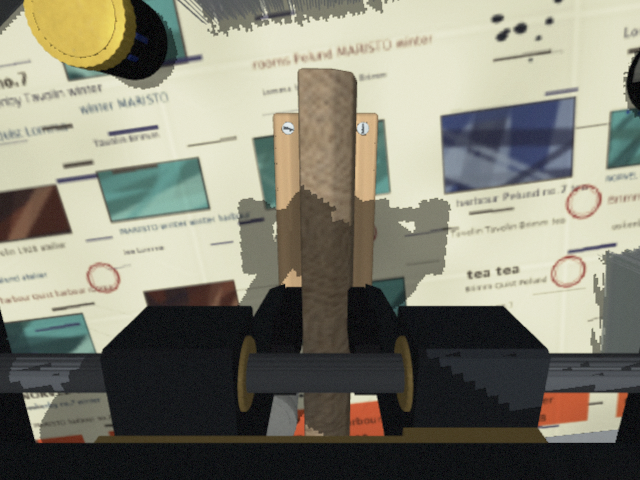

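Run:
```python
from h import *
for f in('w2','w3','w10'):
    a=load(f)['frame']; cv2.imwrite(f'pics/z_{f}.png',cv2.resize(a[55:155,230:410],None,fx=4.4,fy=4.4,interpolation=cv2.INTER_CUBIC))
# LK track of ground texture w3->w10
A,B=[cv2.cvtColor(load(f)['frame'],cv2.COLOR_BGR2GRAY) for f in('w3','w10')]
m=np.zeros_like(A);m[10:290,130:600]=255;m[60:,225:460]=0
p=cv2.goodFeaturesToTrack(A,200,.02,6,mask=m)
q,st,_=cv2.calcOpticalFlowPyrLK(A,B,p,None); k=st.ravel()==1
P0=[pt(load('w3'),*x,0) for x in p[k][:,0]]; P1=[pt(load('w10'),*x,0) for x in q[k][:,0]]
D=np.array(P1)-np.array(P0); print(len(D),np.median(D,0),np.std(D,0))
print(load('w2')['cam_to_world'][:3,3],load('w3')['cam_to_world'][:3,3],load('w10')['cam_to_world'][:3,3])
```

```text
197 [-2.40219091e-07  7.44112681e-06  0.00000000e+00] [2.30309307e-03 2.57270463e-03 1.78570971e-17]
[ 0.55070783 -0.31235694  0.22515357] [ 0.55080439 -0.31242281  0.32732724] [ 0.54968305 -0.31011886  0.32451806]
```

View pics/z_w2.png

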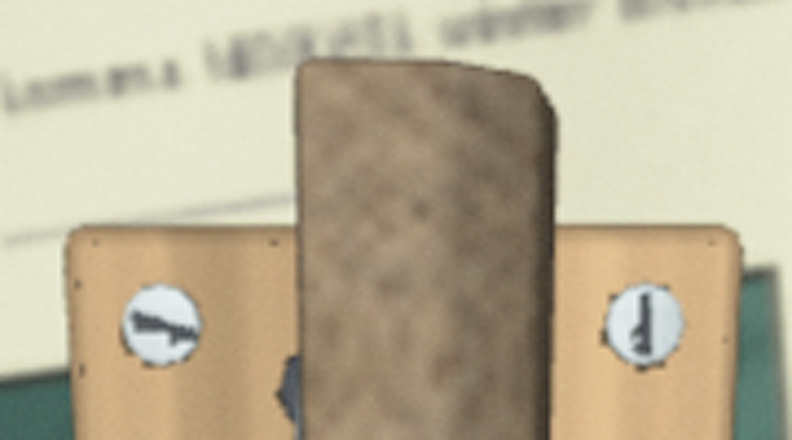

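View pics/z_w10.png

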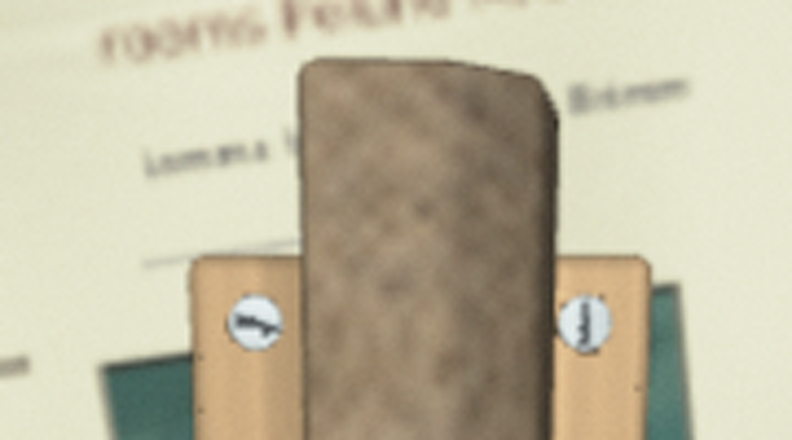

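```bash
python3 -m jog '[{"fingers":0.01,"linear":[0.0018,-0.0015,0],"twist":[0,0,0]},{"fingers":0.01,"linear":[0.0018,-0.0015,0.02],"twist":[0,0,0]},{"fingers":0.01,"linear":[0.0018,-0.0015,0.042],"twist":[0,0,0]},{"fingers":0.01,"linear":[0.0018,-0.0015,0.058],"twist":[0,0,0]},{"fingers":0.01,"linear":[0.0018,-0.0015,0.064],"twist":[0,0,0]},{"fingers":0.01,"linear":[0.0018,-0.0015,0.064],"twist":[0,0,0]},{"fingers":0.01,"linear":[0.0018,-0.0015,0.064],"twist":[0,0,0]},{"fingers":0.01,"linear":[0.0018,-0.0015,0.064],"twist":[0,0,0]}]'
python3 - <<'E'
from h import *
d=cap('wrist','w11');print(d['cam_to_world'][:3,3])
s=manip.get_state(); print(s['t'],s['ee_pos'],s['ft_force'],s['gripper_width'],s['orientation'].round(4).tolist(),local(s,(0.4807,-0.2985,0.060)))
d=cap('side','s11');a=d['frame']; cv2.imwrite('pics/c11.png',cv2.resize(a[180:300,300:420],None,fx=5,fy=5,interpolation=cv2.INTER_CUBIC))
E
```

```text
t: 10.9
ee_pos: [0.4811, -0.3, 0.0964]
orientation: [[-0.185, -0.983, 0.002], [-0.983, 0.185, -0.002], [0.001, -0.002, -1.0]]
ft_force: [0.7, 0.2, -2.6]
gripper_width: 0.0187
[ 0.5510074  -0.31382696  0.26185996]
10.95 [ 0.48105508 -0.30002112  0.09643792] [ 1.05650723 -0.26729643 -2.41044864] 0.018601176706459114 [[-0.185, -0.9827, 0.0016], [-0.9827, 0.185, -0.0015], [0.0012, -0.0018, -1.0]] [-0.00147228  0.00069705  0.03643498]
```

View pics/c11.png

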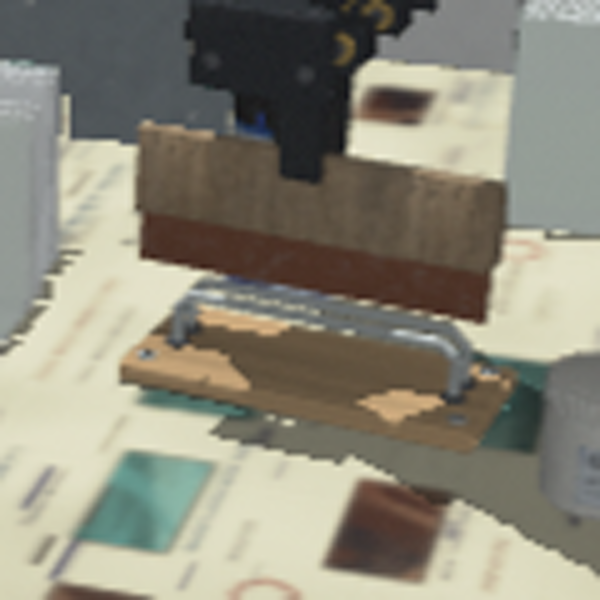

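View pics/w11.png

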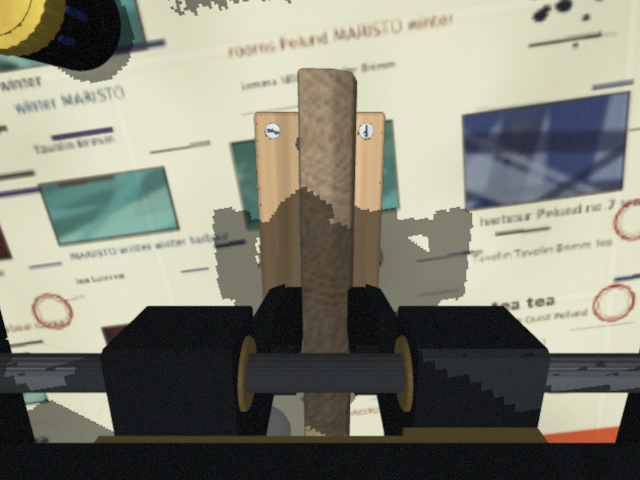

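```bash
python3 -m jog '[{"fingers":0.01,"linear":[0,0,0],"twist":[0,0,0]},{"fingers":0.01,"linear":[0,0,0],"twist":[0,0,0]},{"fingers":0.01,"linear":[0,0,0],"twist":[0,0,0]},{"fingers":0.01,"linear":[0,0,0],"twist":[0,0,0]},{"fingers":0.01,"linear":[0,0,0],"twist":[0,0,0]}]'
python3 - <<'E'
from h import *
for i in range(5):
    d=cap('wrist','w12')
    s=manip.get_state(); print(s['t'],d['cam_to_world'][:3,3],s['ee_pos'],local(s,(0.4807,-0.2985,0.060)))
E
```

```text
t: 11.42
ee_pos: [0.4806, -0.2997, 0.0953]
orientation: [[-0.185, -0.983, 0.0], [-0.983, 0.185, -0.0], [0.0, -0.0, -1.0]]
ft_force: [0.1, -0.3, -3.0]
gripper_width: 0.0186
11.4667 [ 0.55070515 -0.31375696  0.26059389] [ 0.48056508 -0.29968162  0.0952868 ] [-1.18602728e-03  8.60665980e-05  3.52868100e-02]
11.5167 [ 0.55070668 -0.31375677  0.26055973] [ 0.48056295 -0.29967906  0.09522804] [-1.18130215e-03  8.17861341e-05  3.52281339e-02]
11.5667 [ 0.55070839 -0.31375614  0.26053815] [ 0.48055959 -0.29967984  0.09522162] [-1.18464093e-03  7.84107787e-05  3.52216474e-02]
11.6167 [ 0.55070996 -0.31375542  0.26052569] [ 0.48055539 -0.29970254  0.09525375] [-1.20799692e-03  8.01759424e-05  3.52537643e-02]
11.6667 [ 0.55071118 -0.31375423  0.26051986] [ 0.48055678 -0.29969341  0.09524144] [-1.19822089e-03  7.88825877e-05  3.52414837e-02]
```

```bash
python3 -m jog '[{"fingers":0.01,"linear":[-0.0014,0,0],"twist":[0,0,0]},{"fingers":0.01,"linear":[-0.0014,0,0],"twist":[0,0,0]},{"fingers":0.01,"linear":[-0.0014,0,0.004],"twist":[0,0,0]},{"fingers":0.01,"linear":[-0.0014,0,0.008],"twist":[0,0,0]},{"fingers":0.01,"linear":[-0.0014,0,0.012],"twist":[0,0,0]},{"fingers":0.01,"linear":[-0.0014,0,0.015],"twist":[0,0,0]},{"fingers":0.01,"linear":[-0.0014,0,0.015],"twist":[0,0,0]},{"fingers":0.01,"linear":[-0.0014,0,0.015],"twist":[0,0,0]}]'
python3 - <<'E'
from h import *
s=manip.get_state(); print(s['t'],s['ee_pos'],s['ft_force'],s['torque'],s['gripper_width'],local(s,(0.4807,-0.2985,0.060)))
d=cap('side','s12');a=d['frame']; cv2.imwrite('pics/c12.png',cv2.resize(a[180:300,300:420],None,fx=5,fy=5,interpolation=cv2.INTER_CUBIC))
E
```

```text
t: 12.33
ee_pos: [0.4807, -0.2983, 0.08]
orientation: [[-0.185, -0.983, -0.0], [-0.983, 0.185, 0.0], [-0.0, 0.001, -1.0]]
ft_force: [0.8, 0.3, -2.8]
gripper_width: 0.019
12.3333 [ 0.48071456 -0.29829761  0.07995806] [ 0.80304194  0.30407168 -2.82953383] [-0.04927614  0.04334837 -0.03302452] 0.019014910503281347 [ 2.07078070e-04 -3.35483121e-05  1.99579870e-02]
```

View pics/c12.png

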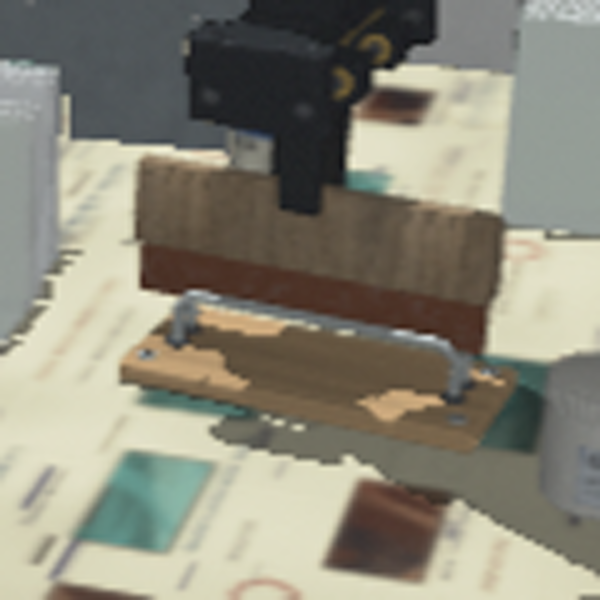

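```bash
python3 -m jog '[{"fingers":0.01,"linear":[0,0,0.004],"twist":[0,0,0]},{"fingers":0.01,"linear":[0,0,0.009],"twist":[0,0,0]},{"fingers":0.01,"linear":[0,0,0.014],"twist":[0,0,0]},{"fingers":0.01,"linear":[0,0,0.018],"twist":[0,0,0]},{"fingers":0.01,"linear":[0,0,0.0185],"twist":[0,0,0]},{"fingers":0.01,"linear":[0,0,0.0185],"twist":[0,0,0]}]'
python3 - <<'E'
from h import *
s=manip.get_state(); print(s['t'],s['ee_pos'],s['ft_force'],s['torque'],s['gripper_width'],local(s,(0.4807,-0.2985,0.060)))
d=cap('side','s13');a=d['frame']; cv2.imwrite('pics/c13.png',cv2.resize(a[180:300,300:420],None,fx=5,fy=5,interpolation=cv2.INTER_CUBIC))
E
```

```text
t: 12.88
ee_pos: [0.4807, -0.2982, 0.0613]
orientation: [[-0.185, -0.983, -0.001], [-0.983, 0.185, 0.0], [-0.0, 0.001, -1.0]]
ft_force: [-0.1, -0.3, -2.6]
gripper_width: 0.0189
12.8833 [ 0.48067364 -0.29824936  0.06132712] [-0.12184702 -0.25477047 -2.59816103] [-0.05599299  0.04243396 -0.01879876] 0.01885001408289653 [ 2.41916662e-04 -7.32343035e-05  1.32698383e-03]
```

View pics/c13.png

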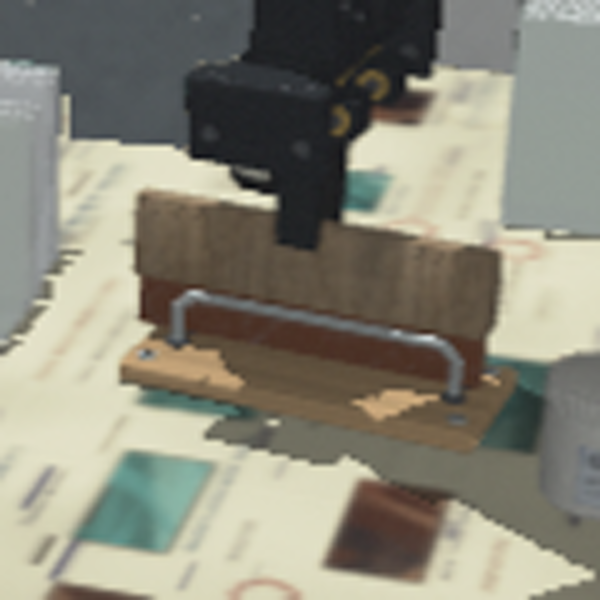

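```bash
python3 -m jog '[{"fingers":0.01,"linear":[0,0,0.0008],"twist":[0,0,0]},{"fingers":0.01,"linear":[0,0,0.0015],"twist":[0,0,0]},{"fingers":0.01,"linear":[0,0,0.0015],"twist":[0,0,0]},{"fingers":0.01,"linear":[0,0,0.0015],"twist":[0,0,0]}]'
python3 - <<'E'
from h import *
s=manip.get_state(); print(s['t'],s['ee_pos'],s['ft_force'],s['torque'],s['gripper_width'])
E
```

```text
t: 13.27
ee_pos: [0.4809, -0.2983, 0.0603]
orientation: [[-0.185, -0.983, 0.0], [-0.983, 0.185, -0.0], [0.0, -0.0, -1.0]]
ft_force: [0.7, -0.8, -2.9]
gripper_width: 0.0188
13.2667 [ 0.48087157 -0.29830402  0.06030894] [ 0.65626686 -0.80845135 -2.87303115] [-0.0509628   0.04823327 -0.01627517] 0.01882606093790533
```

```bash
python3 -m jog '[{"fingers":0.01,"linear":[0,0,0.0008],"twist":[0,0,0]},{"fingers":0.01,"linear":[0,0,0.0012],"twist":[0,0,0]},{"fingers":0.022,"linear":[0,0,0.0012],"twist":[0,0,0]},{"fingers":0.025,"linear":[0,0,0.0012],"twist":[0,0,0]},{"fingers":0.03,"linear":[0,0,0.0012],"twist":[0,0,0]},{"fingers":0.045,"linear":[0,0,0.0012],"twist":[0,0,0]},{"fingers":0.06,"linear":[0,0,0.0012],"twist":[0,0,0]},{"fingers":0.08,"linear":[0,0,0.0012],"twist":[0,0,0]},{"fingers":0.08,"linear":[0,0,0.0012],"twist":[0,0,0]},{"fingers":0.08,"linear":[0,0,0.0012],"twist":[0,0,0]}]' 20
python3 - <<'E'
from h import *
s=manip.get_state(); print(s['t'],s['ee_pos'],s['ft_force'],s['gripper_width'])
d=cap('wrist','w14');d=cap('side','s14');a=d['frame']; cv2.imwrite('pics/c14.png',cv2.resize(a[180:300,300:420],None,fx=5,fy=5,interpolation=cv2.INTER_CUBIC))
E
```

```text
t: 14.1
ee_pos: [0.4808, -0.2983, 0.059]
orientation: [[-0.185, -0.983, -0.0], [-0.983, 0.185, 0.0], [-0.0, 0.0, -1.0]]
ft_force: [-0.6, -0.1, -0.1]
gripper_width: 0.0612
14.1 [ 0.48081585 -0.29832006  0.05900234] [-0.61514587 -0.09995349 -0.07495004] 0.061217527025824336
```

View pics/c14.png

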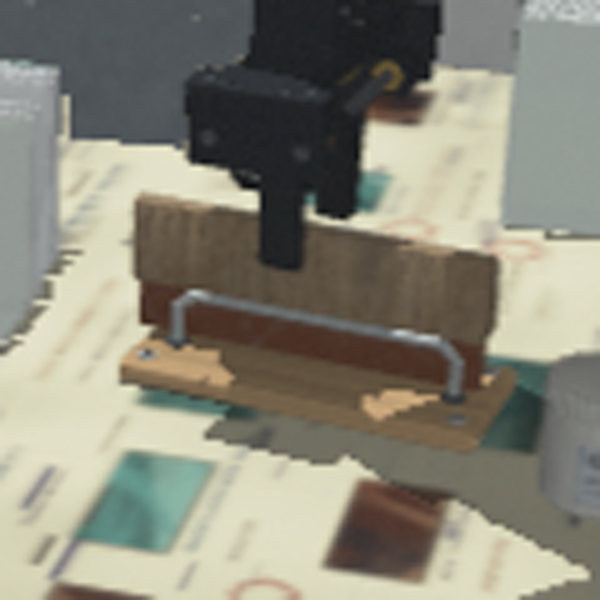

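View pics/w14.png

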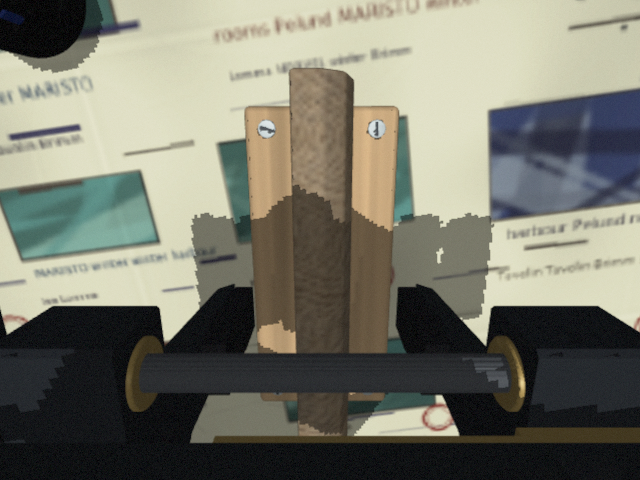

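```bash
python3 -m jog '[{"fingers":0.088,"linear":[0,0,0],"twist":[0,0,0]},{"fingers":0.088,"linear":[0,0,0],"twist":[0,0,0]},{"fingers":0.088,"linear":[0,0,-0.005],"twist":[0,0,0]},{"fingers":0.088,"linear":[0,0,-0.02],"twist":[0,0,0]},{"fingers":0.088,"linear":[0,0,-0.05],"twist":[0,0,0]},{"fingers":0.088,"linear":[0,0,-0.08],"twist":[0,0,0]},{"fingers":0.088,"linear":[0,0,-0.11],"twist":[0,0,0]},{"fingers":0.088,"linear":[0,0,-0.135],"twist":[0,0,0]},{"fingers":0.088,"linear":[0,0,-0.141],"twist":[0,0,0]},{"fingers":0.088,"linear":[0,0,-0.141],"twist":[0,0,0]},{"fingers":0.088,"linear":[0,0,-0.141],"twist":[0,0,0]}]'
python3 - <<'E'
from h import *
d=cap('wrist','w15');s=manip.get_state();print(s['t'],s['ee_pos'])
g=d['frame']; cv2.imwrite('pics/c15.png',cv2.resize(g[90:350,250:420],None,fx=2.3,fy=2.3,interpolation=cv2.INTER_CUBIC))
Q=cloud(d)
for v in (110,130,200,300):
    row=Q[v,300:370]; r=row[row[:,2]>.075]; print(v,r[[1,len(r)//3,len(r)//2,-3]].round(4).tolist())
d=cap('side','s15');a=d['frame']; cv2.imwrite('pics/c16.png',cv2.resize(a[180:300,300:420],None,fx=5,fy=5,interpolation=cv2.INTER_CUBIC))
E
```

```text
t: 15.12
ee_pos: [0.4805, -0.298, 0.1992]
orientation: [[-0.185, -0.983, -0.001], [-0.983, 0.185, 0.001], [-0.001, 0.001, -1.0]]
ft_force: [0.9, -0.1, 0.0]
gripper_width: 0.0881
15.1667 [ 0.48032389 -0.29786068  0.19849283]
110 [[0.5688, -0.3043, 0.0887], [0.5677, -0.3105, 0.0878], [0.5669, -0.3139, 0.0897], [0.5659, -0.3224, 0.0804]]
130 [[0.5556, -0.3017, 0.0889], [0.5545, -0.3079, 0.0893], [0.5538, -0.3114, 0.0884], [0.5522, -0.3207, 0.079]]
200 [[0.5065, -0.2925, 0.0886], [0.5053, -0.2984, 0.088], [0.5046, -0.3021, 0.0882], [0.502, -0.3101, 0.0821]]
300 [[0.4265, -0.2765, 0.0879], [0.4252, -0.2828, 0.0877], [0.4248, -0.2861, 0.088], [0.4203, -0.2944, 0.0818]]
```

View pics/c15.png

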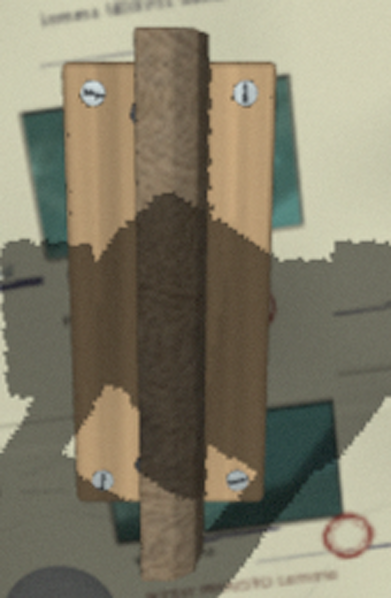

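View pics/c16.png

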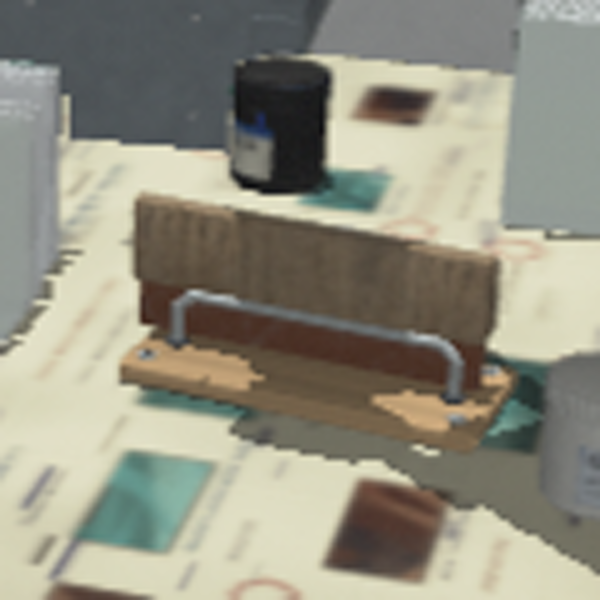

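Run:
```python
from h import *
s=manip.get_state(); print(s['orientation'].round(4).tolist(),local(s,(0.500,0.1875,0.2)))
```

```text
[[-0.1851, -0.9827, -0.0023], [-0.9827, 0.1851, 0.0022], [-0.0018, 0.0027, -1.0]] [-0.48061179  0.07051987 -0.00065255]
```

```bash
python3 -m jog '[{"fingers":0.088,"linear":[-0.020,0.003,0],"twist":[0,0,0]},{"fingers":0.088,"linear":[-0.056,0.008,0],"twist":[0,0,0.01]},{"fingers":0.088,"linear":[-0.094,0.014,0],"twist":[0,0,0.02]},{"fingers":0.088,"linear":[-0.133,0.0195,0],"twist":[0,0,0.036]},{"fingers":0.088,"linear":[-0.172,0.025,0],"twist":[0,0,0.036]},{"fingers":0.088,"linear":[-0.211,0.031,0],"twist":[0,0,0.036]},{"fingers":0.088,"linear":[-0.250,0.0365,0],"twist":[0,0,0.036]},{"fingers":0.088,"linear":[-0.289,0.042,0],"twist":[0,0,0.036]},{"fingers":0.088,"linear":[-0.328,0.048,0],"twist":[0,0,0.036]},{"fingers":0.088,"linear":[-0.367,0.054,0],"twist":[0,0,0.036]},{"fingers":0.088,"linear":[-0.406,0.0595,0],"twist":[0,0,0.036]},{"fingers":0.088,"linear":[-0.440,0.0645,0],"twist":[0,0,0.036]}]'
python3 -m jog '[{"fingers":0.088,"linear":[-0.025,0.0035,0],"twist":[0,0,0]},{"fingers":0.088,"linear":[-0.0405,0.006,0],"twist":[0,0,0]},{"fingers":0.088,"linear":[-0.0405,0.006,0],"twist":[0,0,0]},{"fingers":0.088,"linear":[-0.0405,0.006,0],"twist":[0,0,0]},{"fingers":0.088,"linear":[-0.0405,0.006,0],"twist":[0,0,0]},{"fingers":0.088,"linear":[-0.0405,0.006,0],"twist":[0,0,0]}]'
python3 - <<'E'
from h import *
d=cap('wrist','w16');s=manip.get_state();print(s['t'],s['ee_pos'],s['orientation'].round(4).tolist())
E
```

```text
t: 16.22
ee_pos: [0.498, 0.1484, 0.1987]
orientation: [[-0.22, -0.976, -0.003], [-0.976, 0.22, 0.0], [0.001, 0.002, -1.0]]
ft_force: [0.7, 1.1, 0.1]
gripper_width: 0.0878
t: 16.72
ee_pos: [0.5019, 0.1858, 0.1996]
orientation: [[-0.222, -0.975, -0.001], [-0.975, 0.222, -0.0], [0.0, 0.001, -1.0]]
ft_force: [-0.0, 0.3, 0.4]
gripper_width: 0.0877
16.7667 [0.50199305 0.18579623 0.19980587] [[-0.2219, -0.9751, -0.0006], [-0.9751, 0.2219, -0.0002], [0.0003, 0.0005, -1.0]]
```

View pics/w16.png

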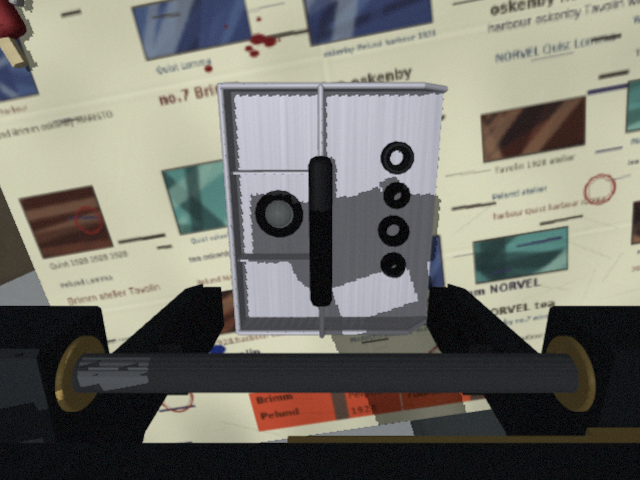

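Run:
```python
from h import *
d=load('w16');s=manip.get_state()
a=pt(d,320.5,157,.092);b=pt(d,320.5,305,.09); m=(a+b)/2; print(a,b,np.linalg.norm(a-b),m,np.arctan2(*(a-b)[[1,0]])); print(local(s,(m[0],m[1],.073)))
wl=pt(d,229,88,.032);wr=pt(d,238,330,.032);print('rear',wl,wr,np.arctan2(*(wl-wr)[[1,0]]))
o=np.array([m[0],m[1],0]);yw=-.222
for p,z in(((398,157),.0165),((397,194),.0225),((393,231),.0165),((392,265),.0225),((440,100),.01)):
    r=pt(d,*p,z)-o; print(p,(r@[np.cos(yw),np.sin(yw),0]).round(4),(r@[-np.sin(yw),np.cos(yw),0]).round(4))
```

```text
[0.55708278 0.175443   0.092     ] [0.44340401 0.20171628 0.09      ] 0.11669253567431036 [0.5002434  0.18857964 0.091     ] -0.22713054795661203
[-0.00236583  0.00225404  0.12680639]
rear [0.62527815 0.23830214 0.032     ] [0.40806537 0.2948192  0.032     ] -0.2545480424030763
(398, 157) 0.0539 -0.0702
(397, 194) 0.0209 -0.0699
(393, 231) -0.0158 -0.0691
(392, 265) -0.0484 -0.0686
(440, 100) 0.1032 -0.1064
```

```bash
python3 -m jog '[{"fingers":0.088,"linear":[-0.0024,0.0023,0.015],"twist":[0,0,0.005]},{"fingers":0.088,"linear":[-0.0024,0.0023,0.04],"twist":[0,0,0.005]},{"fingers":0.088,"linear":[-0.0024,0.0023,0.07],"twist":[0,0,0.005]},{"fingers":0.088,"linear":[-0.0024,0.0023,0.1],"twist":[0,0,0.005]},{"fingers":0.088,"linear":[-0.0024,0.0023,0.12],"twist":[0,0,0.005]},{"fingers":0.088,"linear":[-0.0024,0.0023,0.127],"twist":[0,0,0.005]},{"fingers":0.088,"linear":[-0.0024,0.0023,0.127],"twist":[0,0,0.005]},{"fingers":0.088,"linear":[-0.0024,0.0023,0.127],"twist":[0,0,0.005]}]' 15
python3 - <<'E'
from h import *
d=cap('wrist','w17');s=manip.get_state();print(s['t'],s['ee_pos'],s['ft_force'])
d=cap('side','s17');a=d['frame']; cv2.imwrite('pics/c17.png',cv2.resize(a[240:460,190:430],None,fx=2.7,fy=2.7,interpolation=cv2.INTER_CUBIC))
E
```

```text
t: 17.43
ee_pos: [0.5009, 0.1894, 0.0739]
orientation: [[-0.226, -0.974, 0.001], [-0.974, 0.226, 0.0], [-0.0, -0.001, -1.0]]
ft_force: [-0.3, -0.1, -0.5]
gripper_width: 0.088
17.4833 [0.50110718 0.18952181 0.07437472] [-0.41344975 -0.41355976 -0.02620009]
```

View pics/w17.png

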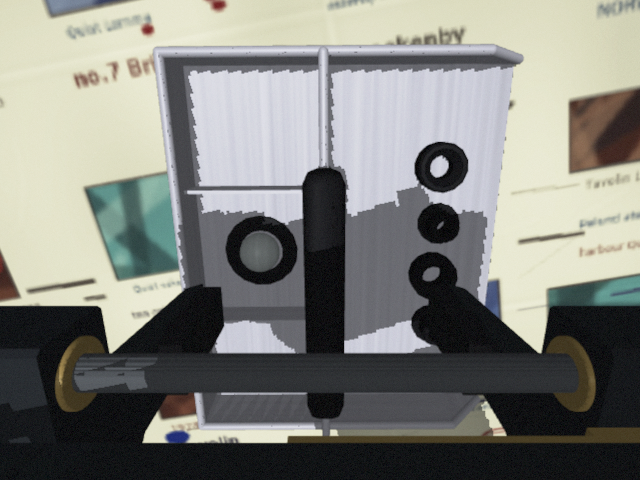

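View pics/c17.png

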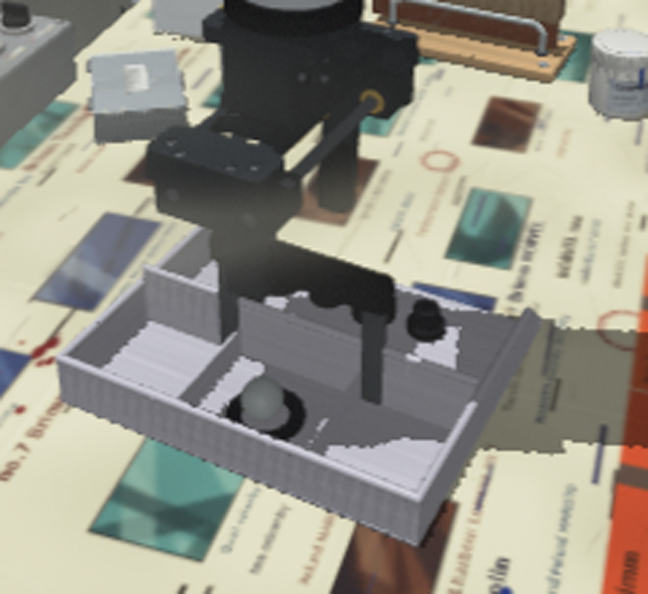

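```bash
python3 -m jog '[{"fingers":0.06,"linear":[0,0,0],"twist":[0,0,0]},{"fingers":0.05,"linear":[0,0,0],"twist":[0,0,0]},{"fingers":0.04,"linear":[0,0,0],"twist":[0,0,0]},{"fingers":0.033,"linear":[0,0,0],"twist":[0,0,0]},{"fingers":0.028,"linear":[0,0,0],"twist":[0,0,0]},{"fingers":0.024,"linear":[0,0,0],"twist":[0,0,0]},{"fingers":0.021,"linear":[0,0,0],"twist":[0,0,0]},{"fingers":0.018,"linear":[0,0,0],"twist":[0,0,0]},{"fingers":0.015,"linear":[0,0,0],"twist":[0,0,0]},{"fingers":0.01,"linear":[0,0,0],"twist":[0,0,0]},{"fingers":0.005,"linear":[0,0,0],"twist":[0,0,0]},{"fingers":0.005,"linear":[0,0,0],"twist":[0,0,0]}]' 15
python3 -m jog '[{"fingers":0.0,"linear":[0,0,0],"twist":[0,0,0]},{"fingers":0.0,"linear":[0,0,0],"twist":[0,0,0]},{"fingers":0.0,"linear":[0,0,0],"twist":[0,0,0]}]' 58
```

```text
t: 18.53
ee_pos: [0.5002, 0.1897, 0.073]
orientation: [[-0.225, -0.974, -0.0], [-0.974, 0.225, 0.0], [0.0, 0.0, -1.0]]
ft_force: [-0.3, -0.6, -0.7]
gripper_width: 0.0097
t: 18.78
ee_pos: [0.5002, 0.1897, 0.0731]
orientation: [[-0.225, -0.974, -0.0], [-0.974, 0.225, -0.0], [0.0, 0.0, -1.0]]
ft_force: [-0.7, 0.0, 0.1]
gripper_width: 0.0005
```

Run:
```python
from h import *
d=cap('wrist','w18');s=manip.get_state();print(s['t'],s['ee_pos'],s['ft_force'],s['gripper_width'])
d=cap('side','s18');a=d['frame']; cv2.imwrite('pics/c18.png',cv2.resize(a[240:460,190:430],None,fx=2.7,fy=2.7,interpolation=cv2.INTER_CUBIC))
```

```text
18.8333 [0.50026471 0.18969462 0.07306946] [-0.26997797  1.40080433  0.41383616] -8.459193048021053e-05
```

View pics/w18.png

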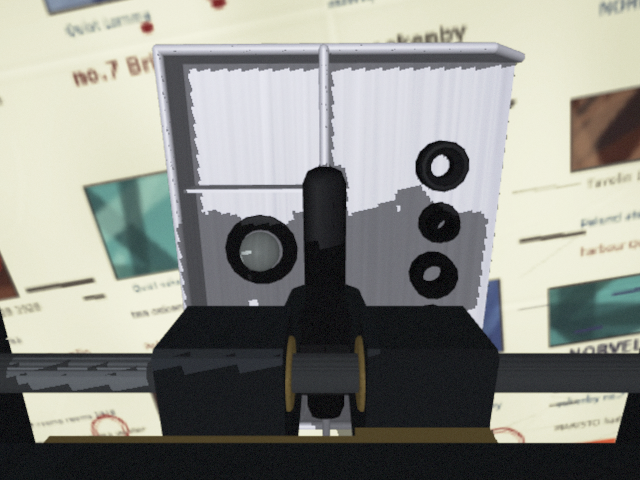

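View pics/c18.png

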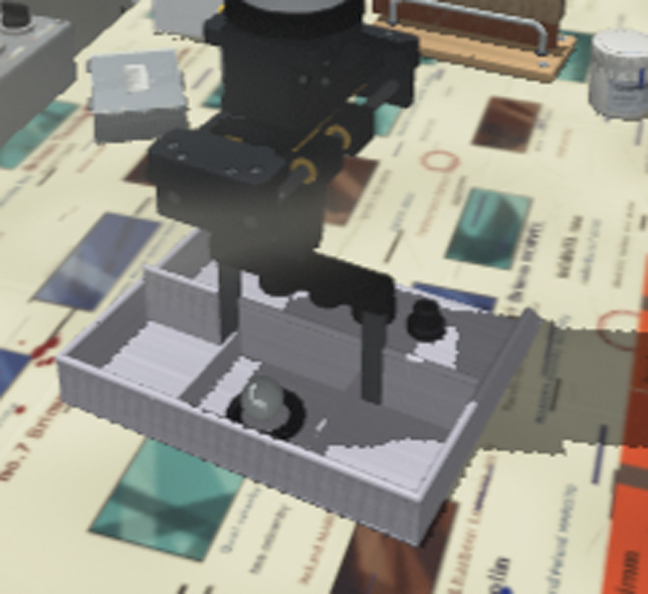

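```bash
python3 -m jog '[{"fingers":0.0,"linear":[0,0,-0.001],"twist":[0,0,0]},{"fingers":0.0,"linear":[0,0,-0.003],"twist":[0,0,0]},{"fingers":0.0,"linear":[0,0,-0.006],"twist":[0,0,0]},{"fingers":0.0,"linear":[0,0,-0.010],"twist":[0,0,0]},{"fingers":0.0,"linear":[0,0,-0.014],"twist":[0,0,0]},{"fingers":0.0,"linear":[0,0,-0.017],"twist":[0,0,0]},{"fingers":0.0,"linear":[0,0,-0.019],"twist":[0,0,0]},{"fingers":0.0,"linear":[0,0,-0.020],"twist":[0,0,0]},{"fingers":0.0,"linear":[0,0,-0.020],"twist":[0,0,0]},{"fingers":0.0,"linear":[0,0,-0.020],"twist":[0,0,0]}]'
python3 - <<'E'
from h import *
d=cap('wrist','w19');s=manip.get_state();print(s['t'],s['ee_pos'],s['ft_force'],s['torque'],s['gripper_width'])
Q=cloud(d)
for u,v in((200,100),(300,100),(350,100),(470,100),(200,300),(475,300)): print((u,v),np.median(Q[v-3:v+4,u-3:u+4].reshape(-1,3),0).round(4))
d=cap('side','s19');a=d['frame']; cv2.imwrite('pics/c19.png',cv2.resize(a[220:440,190:430],None,fx=2.7,fy=2.7,interpolation=cv2.INTER_CUBIC))
E
```

```text
t: 19.72
ee_pos: [0.5002, 0.1897, 0.093]
orientation: [[-0.225, -0.974, -0.0], [-0.974, 0.225, 0.0], [0.0, 0.0, -1.0]]
ft_force: [0.7, -0.9, -0.3]
gripper_width: 0.0004
19.7667 [0.50016973 0.18967037 0.09292388] [ 0.81038308  0.26348303 -0.09181104] [ 0.04418671 -0.03069123  0.02307243] 0.0004210300082681807
(200, 100) [0.6088 0.2466 0.0016]
(300, 100) [0.5942 0.1834 0.0019]
(350, 100) [0.5869 0.1521 0.0019]
(470, 100) [0.5695 0.0763 0.001 ]
(200, 300) [0.4861 0.2764 0.0332]
(475, 300) [ 0.4268  0.0891 -0.0012]
```

View pics/w19.png

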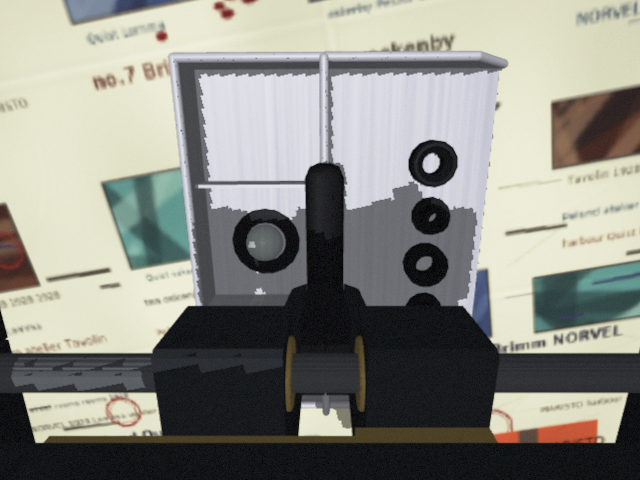

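View pics/c19.png

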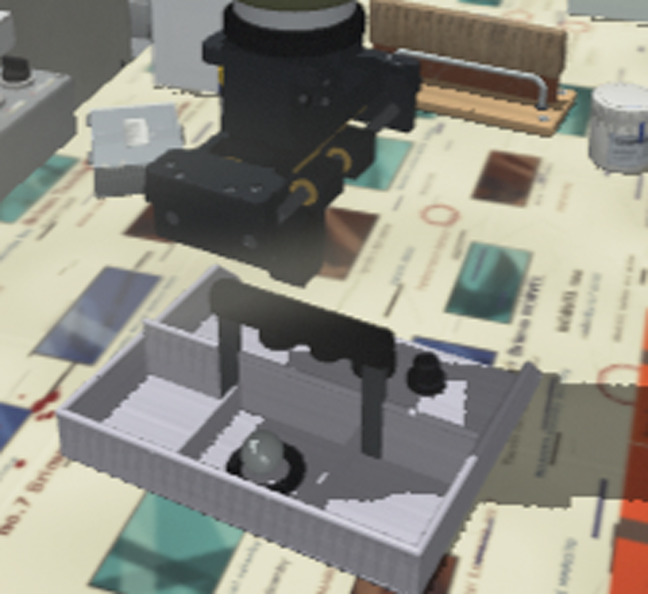

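```bash
python3 - <<'E'
from h import *
print(manip.tips_ahead)
for f,pts in (('w16',[(320,200),(320,290),(215,300),(435,300)]),('w17',[(324,200),(324,320),(212,300),(436,300)]),('w18',[(325,200),(325,270),(325,295),(298,295),(352,295),(325,400)]),('w19',[(325,200),(325,270),(325,280),(298,295),(352,295),(325,370),(325,400)])):
    d=load(f);Q=cloud(d)
    for u,v in pts: print(f,(u,v),Q[v,u].round(4),d['range_z'][v,u].round(4))
E
python3 - <<'E'
import cv2
for f in('w18','w19'):
    a=cv2.imread(f'pics/{f}.png')[250:440,240:410]; a=cv2.convertScaleAbs(a,alpha=3,beta=20); cv2.imwrite(f'pics/y_{f}.png',cv2.resize(a,None,fx=3.1,fy=3.1))
a=cv2.imread('pics/s19.png')[270:390,240:360]; a=cv2.convertScaleAbs(a,alpha=2.5,beta=20); cv2.imwrite('pics/y_s19.png',cv2.resize(a,None,fx=5,fy=5))
E
```

```text
0.011
w16 (320, 200) [0.5268 0.1828 0.0911] 0.2761
w16 (320, 290) [0.457  0.199  0.0919] 0.2951
w16 (215, 300) [0.5186 0.2267 0.2263] 0.151
w16 (435, 300) [0.4996 0.1402 0.2276] 0.1496
w17 (324, 200) [0.5459 0.1784 0.0909] 0.1496
w17 (324, 320) [0.4947 0.1903 0.0922] 0.1627
w17 (212, 300) [0.5195 0.2296 0.1047] 0.1465
w17 (436, 300) [0.4996 0.1439 0.1046] 0.1466
w18 (325, 200) [0.5455 0.1783 0.0918] 0.1477
w18 (325, 270) [0.5165 0.185  0.091 ] 0.1567
w18 (325, 295) [0.5078 0.187  0.0964] 0.1539
w18 (298, 295) [0.5133 0.1966 0.1037] 0.146
w18 (352, 295) [0.5084 0.176  0.1034] 0.1464
w18 (325, 400) [0.4536 0.1995 0.0911] 0.1743
w19 (325, 200) [0.5422 0.179  0.0924] 0.1673
w19 (325, 270) [0.5091 0.1867 0.0907] 0.1782
w19 (325, 280) [0.5045 0.1877 0.0916] 0.1787
w19 (298, 295) [0.5131 0.1966 0.1233] 0.1465
w19 (352, 295) [0.5081 0.176  0.1227] 0.1471
w19 (325, 370) [0.5251 0.183  0.1929] 0.0754
w19 (325, 400) [0.4007 0.2117 0.0442] 0.2535
```

View pics/y_w19.png

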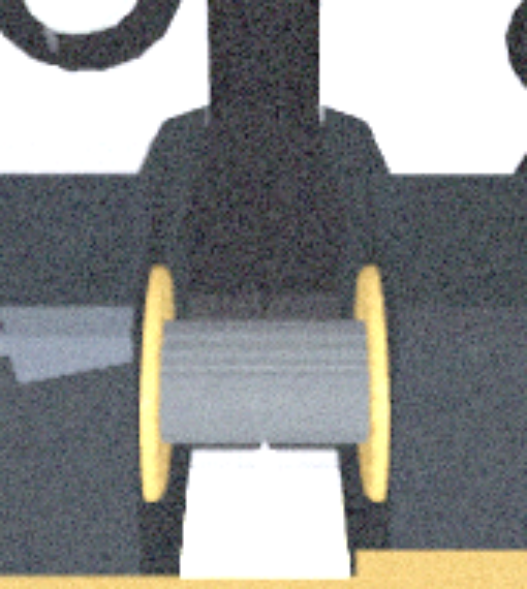

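View pics/y_s19.png

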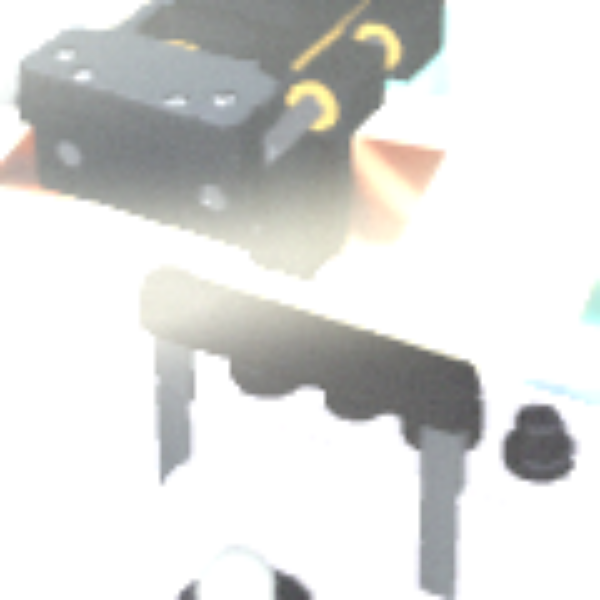

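Run:
```python
from h import *
d=load('s19');T=d['cam_to_world'];Q=cloud(d)
def proj(p):
    c=T[:3,:3].T@(np.array(p)-T[:3,3]); return (d['cx']+d['fx']*c[0]/-c[2], d['cy']-d['fy']*c[1]/-c[2])
for z in(.08,.09,.1,.11,.12): print(z,proj((.5,.1897,z)))
print(proj((.5,.189,.0915)))
for u,v in((300,318),(295,320),(290,320),(302,340),(285,300)):print((u,v),Q[v,u])
```

```text
0.08 (np.float64(299.8923748227475), np.float64(339.3070152687114))
0.09 (np.float64(299.8631852837783), np.float64(334.0933049274606))
0.1 (np.float64(299.8336553339395), np.float64(328.818791855708))
0.11 (np.float64(299.80377898345387), np.float64(323.482406185136))
0.12 (np.float64(299.7735501011893), np.float64(318.08305279919017))
(np.float64(299.98435808227975), np.float64(333.05130715394483))
(300, 318) [0.49476686 0.20604758 0.13164621]
(295, 320) [0.50313799 0.20454844 0.12559027]
(290, 320) [0.5119251  0.20201903 0.12237083]
(302, 340) [0.49364857 0.19953684 0.08692282]
(285, 300) [0.49048404 0.28682077 0.21181643]
```

Run:
```python
from h import *
for f,(u,r0,r1) in(('s14',(356,222,240)),('s13',(360,215,236)),('s9',(327,235,262)),('s4',(368,205,228)),('s19',(300,312,330))):
    d=load(f);Q=cloud(d)
    print(f,[(v,Q[v,u].round(3).tolist()) for v in range(r0,r1,2)])
```

```text
s14 [(222, [0.489, -0.249, 0.113]), (224, [0.488, -0.249, 0.108]), (226, [0.489, -0.252, 0.101]), (228, [0.488, -0.252, 0.096]), (230, [0.489, -0.256, 0.089]), (232, [0.487, -0.249, 0.087]), (234, [0.493, -0.29, 0.064]), (236, [0.493, -0.287, 0.06]), (238, [0.492, -0.287, 0.054])]
s13 [(215, [0.483, -0.27, 0.124]), (217, [0.483, -0.272, 0.118]), (219, [0.482, -0.268, 0.114]), (221, [0.483, -0.276, 0.106]), (223, [0.482, -0.273, 0.102]), (225, [0.483, -0.278, 0.094]), (227, [0.482, -0.276, 0.09]), (229, [0.483, -0.28, 0.083]), (231, [0.483, -0.287, 0.075]), (233, [0.483, -0.29, 0.068]), (235, [0.483, -0.289, 0.063])]
s9 [(235, [0.465, 0.168, 0.255]), (237, [0.464, 0.169, 0.253]), (239, [0.464, 0.169, 0.25]), (241, [0.479, 0.105, 0.217]), (243, [0.479, 0.101, 0.212]), (245, [0.479, 0.104, 0.21]), (247, [0.479, 0.101, 0.204]), (249, [0.48, 0.1, 0.2]), (251, [0.479, 0.1, 0.197]), (253, [0.479, 0.1, 0.193]), (255, [0.479, 0.101, 0.19]), (257, [0.48, 0.095, 0.183]), (259, [0.483, 0.084, 0.174]), (261, [0.482, 0.088, 0.172])]
s4 [(205, [0.431, -0.007, 0.245]), (207, [0.438, -0.069, 0.219]), (209, [0.438, -0.068, 0.215]), (211, [0.438, -0.069, 0.211]), (213, [0.438, -0.072, 0.205]), (215, [0.438, -0.07, 0.202]), (217, [0.437, -0.069, 0.198]), (219, [0.437, -0.073, 0.192]), (221, [0.437, -0.073, 0.188]), (223, [0.437, -0.071, 0.185]), (225, [0.439, -0.088, 0.174]), (227, [0.438, -0.083, 0.171])]
s19 [(312, [0.494, 0.207, 0.143]), (314, [0.494, 0.207, 0.139]), (316, [0.494, 0.207, 0.136]), (318, [0.495, 0.206, 0.132]), (320, [0.494, 0.208, 0.129]), (322, [0.495, 0.205, 0.124]), (324, [0.495, 0.205, 0.12]), (326, [0.543, 0.045, 0.0]), (328, [0.541, 0.05, -0.001])]
```

The fingers slid off the rounded top of the handle. The images show the real tips about 20 mm higher than the nominal TCP suggests, and the tray hasn't moved. I'll reopen the gripper and grip lower.

```bash
python3 -m jog '[{"fingers":0.088,"linear":[0,0,-0.004],"twist":[0,0,0]},{"fingers":0.088,"linear":[0,0,-0.008],"twist":[0,0,0]},{"fingers":0.088,"linear":[0,0,-0.008],"twist":[0,0,0]},{"fingers":0.088,"linear":[0,0,-0.008],"twist":[0,0,0]},{"fingers":0.088,"linear":[0,0,-0.008],"twist":[0,0,0]},{"fingers":0.088,"linear":[0,0,-0.008],"twist":[0,0,0]},{"fingers":0.088,"linear":[0,0,-0.008],"twist":[0,0,0]},{"fingers":0.088,"linear":[0,0,-0.008],"twist":[0,0,0]}]' 15
python3 -m jog '[{"fingers":0.088,"linear":[0,0,0.008],"twist":[0,0,0]},{"fingers":0.088,"linear":[0,0,0.02],"twist":[0,0,0]},{"fingers":0.088,"linear":[0,0,0.032],"twist":[0,0,0]},{"fingers":0.088,"linear":[0,0,0.042],"twist":[0,0,0]},{"fingers":0.088,"linear":[0,0,0.046],"twist":[0,0,0]},{"fingers":0.088,"linear":[0,0,0.046],"twist":[0,0,0]},{"fingers":0.088,"linear":[0,0,0.046],"twist":[0,0,0]},{"fingers":0.088,"linear":[0,0,0.046],"twist":[0,0,0]}]'
python3 - <<'E'
from h import *
d=cap('wrist','w20');s=manip.get_state();print(s['t'],s['ee_pos'],s['ft_force'],s['gripper_width'])
d=cap('side','s20');a=cv2.convertScaleAbs(d['frame'],alpha=2,beta=15); cv2.imwrite('pics/c20.png',cv2.resize(a[240:440,190:400],None,fx=3,fy=3,interpolation=cv2.INTER_CUBIC))
E
```

```text
t: 20.48
ee_pos: [0.5002, 0.1897, 0.101]
orientation: [[-0.225, -0.974, -0.0], [-0.974, 0.225, -0.0], [0.0, 0.0, -1.0]]
ft_force: [0.4, 0.5, 1.0]
gripper_width: 0.0516
t: 21.15
ee_pos: [0.5006, 0.1898, 0.0555]
orientation: [[-0.225, -0.974, 0.001], [-0.974, 0.225, 0.0], [-0.0, -0.001, -1.0]]
ft_force: [-0.1, 0.8, -0.2]
gripper_width: 0.0883
21.2 [0.50061361 0.18977276 0.05560337] [ 0.00234262  0.58868417 -0.64202229] 0.08802094825284801
```

View pics/c20.png

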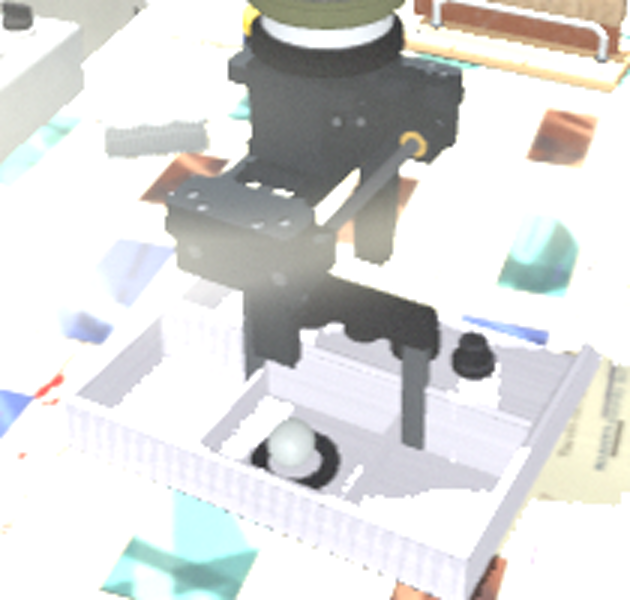

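View pics/w20.png

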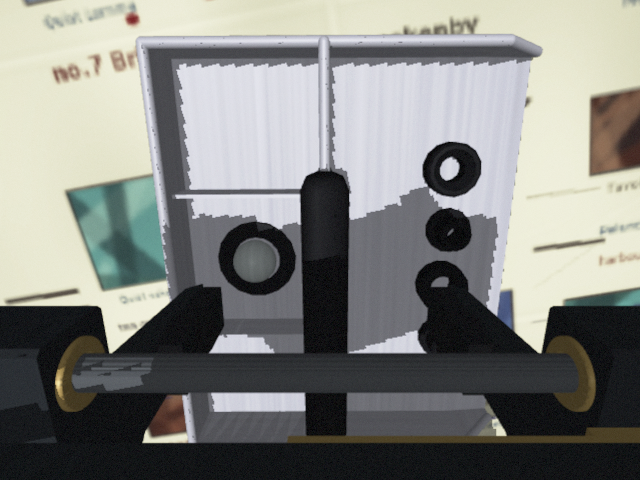

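Run:
```python
from h import *
d=load('s20');Q=cloud(d)
print([(v,Q[v,282].round(3).tolist()) for v in range(318,370,3)])
T=d['cam_to_world']
```

```text
[(318, [0.495, 0.286, 0.183]), (321, [0.495, 0.287, 0.179]), (324, [0.495, 0.288, 0.176]), (327, [0.496, 0.286, 0.169]), (330, [0.498, 0.278, 0.159]), (333, [0.498, 0.279, 0.154]), (336, [0.499, 0.279, 0.149]), (339, [0.499, 0.279, 0.144]), (342, [0.509, 0.249, 0.116]), (345, [0.509, 0.249, 0.11]), (348, [0.509, 0.25, 0.106]), (351, [0.509, 0.25, 0.1]), (354, [0.51, 0.248, 0.093]), (357, [0.511, 0.247, 0.087]), (360, [0.511, 0.246, 0.081]), (363, [0.533, 0.184, 0.021]), (366, [0.533, 0.184, 0.015]), (369, [0.533, 0.184, 0.009])]
```

```bash
python3 -m jog '[{"fingers":0.088,"linear":[0,0,0.004],"twist":[0,0,0]},{"fingers":0.08,"linear":[0,0,0.009],"twist":[0,0,0]},{"fingers":0.07,"linear":[0,0,0.012],"twist":[0,0,0]},{"fingers":0.06,"linear":[0,0,0.012],"twist":[0,0,0]},{"fingers":0.05,"linear":[0,0,0.012],"twist":[0,0,0]},{"fingers":0.042,"linear":[0,0,0.012],"twist":[0,0,0]},{"fingers":0.036,"linear":[0,0,0.012],"twist":[0,0,0]},{"fingers":0.030,"linear":[0,0,0.012],"twist":[0,0,0]},{"fingers":0.025,"linear":[0,0,0.012],"twist":[0,0,0]},{"fingers":0.020,"linear":[0,0,0.012],"twist":[0,0,0]},{"fingers":0.015,"linear":[0,0,0.012],"twist":[0,0,0]},{"fingers":0.01,"linear":[0,0,0.012],"twist":[0,0,0]}]' 15
python3 -m jog '[{"fingers":0.005,"linear":[0,0,0],"twist":[0,0,0]},{"fingers":0.005,"linear":[0,0,0],"twist":[0,0,0]},{"fingers":0.005,"linear":[0,0,0],"twist":[0,0,0]}]' 15
python3 - <<'E'
from h import *
s=manip.get_state();print(s['t'],s['ee_pos'],s['ft_force'],s['gripper_width'])
d=cap('side','s21');a=cv2.convertScaleAbs(d['frame'],alpha=2,beta=15); cv2.imwrite('pics/c21.png',cv2.resize(a[240:440,190:400],None,fx=3,fy=3,interpolation=cv2.INTER_CUBIC))
E
```

```text
t: 22.25
ee_pos: [0.5003, 0.1897, 0.0431]
orientation: [[-0.225, -0.974, 0.0], [-0.974, 0.225, 0.0], [-0.0, -0.0, -1.0]]
ft_force: [0.8, 0.9, 0.2]
gripper_width: 0.0176
t: 22.5
ee_pos: [0.5003, 0.1897, 0.0431]
orientation: [[-0.225, -0.974, 0.0], [-0.974, 0.225, 0.0], [-0.0, -0.0, -1.0]]
ft_force: [-0.3, 0.7, 0.5]
gripper_width: 0.0177
22.5 [0.50025876 0.18970999 0.04307612] [-0.3103342   0.70842127  0.48636368] 0.01769922276981995
```

View pics/c21.png

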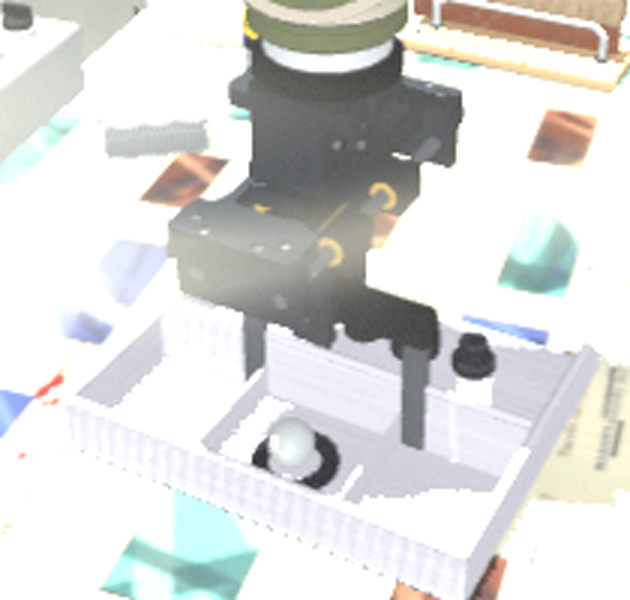

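Width reads 17.7 mm, so the handle is properly gripped. I'll firm up the grip and lift a little.

```bash
python3 -m jog '[{"fingers":0.0,"linear":[0,0,0],"twist":[0,0,0]},{"fingers":0.0,"linear":[0,0,0],"twist":[0,0,0]},{"fingers":0.0,"linear":[0,0,0],"twist":[0,0,0]},{"fingers":0.0,"linear":[0,0,-0.001],"twist":[0,0,0]},{"fingers":0.0,"linear":[0,0,-0.003],"twist":[0,0,0]},{"fingers":0.0,"linear":[0,0,-0.006],"twist":[0,0,0]},{"fingers":0.0,"linear":[0,0,-0.010],"twist":[0,0,0]},{"fingers":0.0,"linear":[0,0,-0.013],"twist":[0,0,0]},{"fingers":0.0,"linear":[0,0,-0.015],"twist":[0,0,0]},{"fingers":0.0,"linear":[0,0,-0.015],"twist":[0,0,0]},{"fingers":0.0,"linear":[0,0,-0.015],"twist":[0,0,0]}]' 58
python3 - <<'E'
from h import *
d=cap('wrist','w22');s=manip.get_state();print(s['t'],s['ee_pos'],s['ft_force'],s['torque'],s['gripper_width'])
Q=cloud(d)
for u,v in((210,110),(290,110),(350,110),(460,110),(220,290)): print((u,v),np.median(Q[v-3:v+4,u-3:u+4].reshape(-1,3),0).round(4))
d=cap('side','s22');a=d['frame']; cv2.imwrite('pics/c22.png',cv2.resize(a[220:440,190:430],None,fx=2.7,fy=2.7,interpolation=cv2.INTER_CUBIC))
E
```

```text
t: 23.47
ee_pos: [0.5002, 0.1897, 0.0581]
orientation: [[-0.225, -0.974, 0.0], [-0.974, 0.225, 0.0], [-0.0, -0.0, -1.0]]
ft_force: [0.0, -1.5, -6.5]
gripper_width: 0.0173
23.5167 [0.50015712 0.18966817 0.05800435] [-0.73064705 -0.26875738 -7.2270818 ] [ 0.02272589 -0.01387325 -0.0629891 ] 0.01706574836578292
(210, 110) [0.5954 0.2283 0.0169]
(290, 110) [0.586  0.1878 0.017 ]
(350, 110) [0.5789 0.157  0.0172]
(460, 110) [0.5659 0.1011 0.0169]
(220, 290) [0.497  0.2539 0.0169]
```

View pics/c22.png

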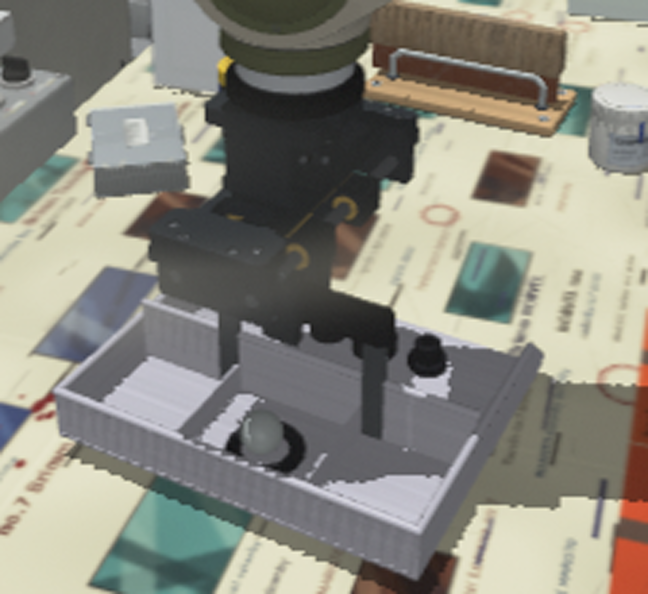

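View pics/w22.png

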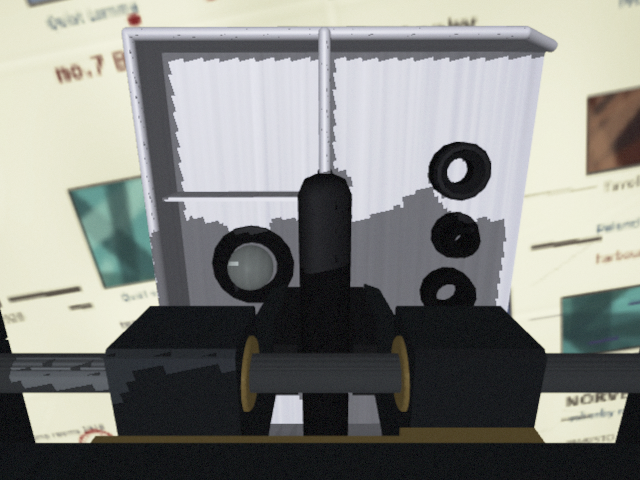

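```bash
python3 -m jog '[{"fingers":0.0,"linear":[0,0,-0.002],"twist":[0,0,0]},{"fingers":0.0,"linear":[0,0,-0.006],"twist":[0,0,0]},{"fingers":0.0,"linear":[0,0,-0.012],"twist":[0,0,0]},{"fingers":0.0,"linear":[0,0,-0.020],"twist":[0,0,0]},{"fingers":0.0,"linear":[0,0,-0.029],"twist":[0,0,0]},{"fingers":0.0,"linear":[0,0,-0.038],"twist":[0,0,0]},{"fingers":0.0,"linear":[0,0,-0.047],"twist":[0,0,0]},{"fingers":0.0,"linear":[0,0,-0.056],"twist":[0,0,0]},{"fingers":0.0,"linear":[0,0,-0.065],"twist":[0,0,0]},{"fingers":0.0,"linear":[0,0,-0.074],"twist":[0,0,0]},{"fingers":0.0,"linear":[0,0,-0.083],"twist":[0,0,0]},{"fingers":0.0,"linear":[0,0,-0.092],"twist":[0,0,0]}]'
python3 -m jog '[{"fingers":0.0,"linear":[0,0,-0.009],"twist":[0,0,0]},{"fingers":0.0,"linear":[0,0,-0.018],"twist":[0,0,0]},{"fingers":0.0,"linear":[0,0,-0.026],"twist":[0,0,0]},{"fingers":0.0,"linear":[0,0,-0.033],"twist":[0,0,0]},{"fingers":0.0,"linear":[0,0,-0.038],"twist":[0,0,0]},{"fingers":0.0,"linear":[0,0,-0.041],"twist":[0,0,0]},{"fingers":0.0,"linear":[0,0,-0.042],"twist":[0,0,0]},{"fingers":0.0,"linear":[0,0,-0.042],"twist":[0,0,0]},{"fingers":0.0,"linear":[0,0,-0.042],"twist":[0,0,0]}]'
python3 - <<'E'
from h import *
d=cap('wrist','w23');s=manip.get_state();print(s['t'],s['ee_pos'],s['ft_force'],s['gripper_width'],s['joint_positions'].round(2),local(s,(.605,-.003,.193)))
Q=cloud(d)
for u,v in((210,110),(290,110),(350,110),(460,110),(220,290)): print((u,v),np.median(Q[v-3:v+4,u-3:u+4].reshape(-1,3),0).round(4))
E
```

```text
t: 24.57
ee_pos: [0.5002, 0.1897, 0.151]
orientation: [[-0.225, -0.974, -0.0], [-0.974, 0.225, 0.0], [-0.0, 0.0, -1.0]]
ft_force: [-0.3, 0.3, -5.6]
gripper_width: 0.0173
t: 25.32
ee_pos: [0.5001, 0.1897, 0.1917]
orientation: [[-0.225, -0.974, -0.001], [-0.974, 0.225, -0.0], [0.0, 0.001, -1.0]]
ft_force: [0.2, 0.5, -7.0]
gripper_width: 0.0172
25.3667 [0.50005114 0.18966601 0.19164087] [-0.62575648  0.07279938 -6.58820618] 0.017426644055496106 [0.14 0.38 1.39 0.   1.38 1.94] [ 0.16406955 -0.1456552  -0.00143064]
(210, 110) [0.5952 0.2283 0.1503]
(290, 110) [0.5857 0.1876 0.1505]
(350, 110) [0.5786 0.1571 0.1505]
(460, 110) [0.5657 0.1008 0.1505]
(220, 290) [0.4967 0.254  0.1505]
```

View pics/w23.png

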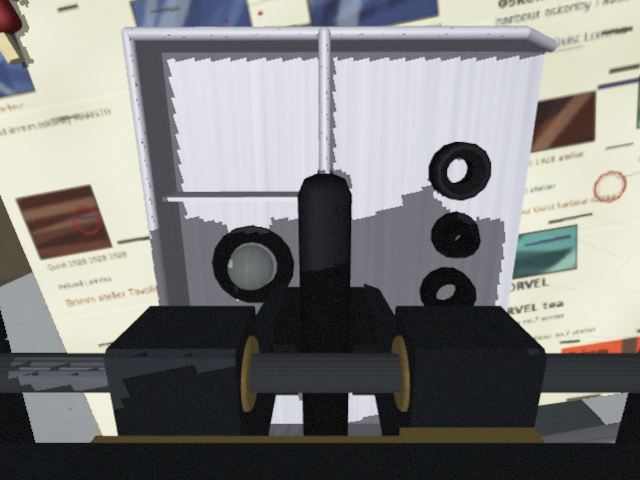

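```bash
python3 -m jog '[{"fingers":0.0,"linear":[0.0015,-0.0013,0],"twist":[0,0,0]},{"fingers":0.0,"linear":[0.0045,-0.004,0],"twist":[0,0,0]},{"fingers":0.0,"linear":[0.009,-0.008,0],"twist":[0,0,0]},{"fingers":0.0,"linear":[0.015,-0.0133,0],"twist":[0,0,0]},{"fingers":0.0,"linear":[0.0225,-0.020,0],"twist":[0,0,0]},{"fingers":0.0,"linear":[0.0307,-0.0273,0],"twist":[0,0,0]},{"fingers":0.0,"linear":[0.0389,-0.0346,0],"twist":[0,0,0]},{"fingers":0.0,"linear":[0.0472,-0.0419,0],"twist":[0,0,0]},{"fingers":0.0,"linear":[0.0554,-0.0492,0],"twist":[0,0,0]},{"fingers":0.0,"linear":[0.0637,-0.0565,0],"twist":[0,0,0]},{"fingers":0.0,"linear":[0.0719,-0.0638,0],"twist":[0,0,0]},{"fingers":0.0,"linear":[0.0801,-0.0712,0],"twist":[0,0,0]}]'
python3 -m jog '[{"fingers":0.0,"linear":[0.0082,-0.0073,0],"twist":[0,0,0]},{"fingers":0.0,"linear":[0.0165,-0.0146,0],"twist":[0,0,0]},{"fingers":0.0,"linear":[0.0247,-0.0219,0],"twist":[0,0,0]},{"fingers":0.0,"linear":[0.033,-0.0293,0],"twist":[0,0,0]},{"fingers":0.0,"linear":[0.0412,-0.0366,0],"twist":[0,0,0]},{"fingers":0.0,"linear":[0.0494,-0.0439,0],"twist":[0,0,0]},{"fingers":0.0,"linear":[0.0577,-0.0512,0],"twist":[0,0,0]},{"fingers":0.0,"linear":[0.0652,-0.0579,0],"twist":[0,0,0]},{"fingers":0.0,"linear":[0.0719,-0.0638,0],"twist":[0,0,0]},{"fingers":0.0,"linear":[0.0771,-0.0685,0],"twist":[0,0,0]},{"fingers":0.0,"linear":[0.0809,-0.0718,0],"twist":[0,0,0]},{"fingers":0.0,"linear":[0.0839,-0.0745,0],"twist":[0,0,0]}]'
python3 -m jog '[{"fingers":0.0,"linear":[0,0,0],"twist":[0,0,0]},{"fingers":0.0,"linear":[0,0,0],"twist":[0,0,0]},{"fingers":0.0,"linear":[0,0,0],"twist":[0,0,0]},{"fingers":0.0,"linear":[0,0,0],"twist":[0,0,0]},{"fingers":0.0,"linear":[0,0,0],"twist":[0,0,0]},{"fingers":0.0,"linear":[0,0,0],"twist":[0,0,0]},{"fingers":0.0,"linear":[0,0,0],"twist":[0,0,0]},{"fingers":0.0,"linear":[0,0,0],"twist":[0,0,0]}]'
python3 - <<'E'
from h import *
d=cap('wrist','w24');s=manip.get_state();print(s['t'],s['ee_pos'],s['ft_force'],s['gripper_width'],s['joint_velocities'].round(4))
Q=cloud(d)
for u,v in((210,110),(290,110),(350,110),(460,110),(220,290)): print((u,v),np.median(Q[v-3:v+4,u-3:u+4].reshape(-1,3),0).round(4))
cap('side','s24');cap('top','t24')
E
```

```text
t: 26.37
ee_pos: [0.5521, 0.0945, 0.192]
orientation: [[-0.225, -0.974, -0.0], [-0.974, 0.225, -0.0], [0.0, 0.0, -1.0]]
ft_force: [0.9, -0.2, -5.5]
gripper_width: 0.0174
t: 27.37
ee_pos: [0.6055, -0.0034, 0.192]
orientation: [[-0.225, -0.974, -0.0], [-0.974, 0.225, 0.0], [-0.0, 0.0, -1.0]]
ft_force: [0.1, 0.2, -7.0]
gripper_width: 0.0174
t: 28.03
ee_pos: [0.6053, -0.0028, 0.1921]
orientation: [[-0.225, -0.974, 0.0], [-0.974, 0.225, 0.0], [-0.0, -0.0, -1.0]]
ft_force: [-0.5, -0.2, -5.6]
gripper_width: 0.0173
28.0833 [ 0.60523739 -0.00286134  0.19207032] [-0.35134204  0.49165727 -6.16184636] 0.016971135220365658 [-0.0012  0.0014  0.001  -0.0009 -0.0004  0.0002]
(210, 110) [0.7004 0.0362 0.1508]
(290, 110) [ 0.6909 -0.0049  0.151 ]
(350, 110) [ 0.6838 -0.0354  0.1511]
(460, 110) [ 0.6709 -0.0916  0.1509]
(220, 290) [0.6019 0.0615 0.1507]
```

View pics/w24.png

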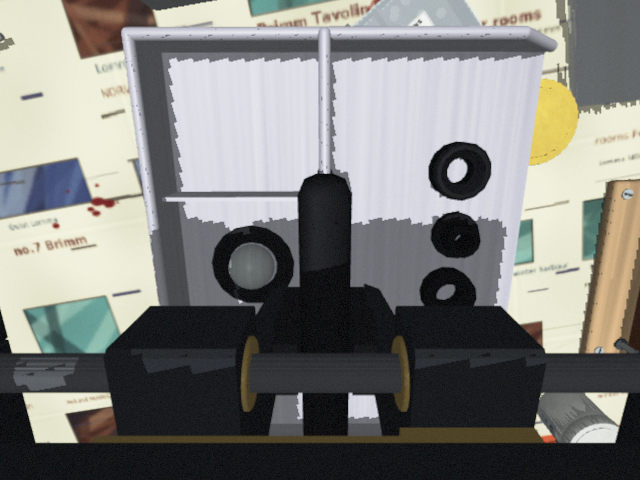

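View pics/s24.png

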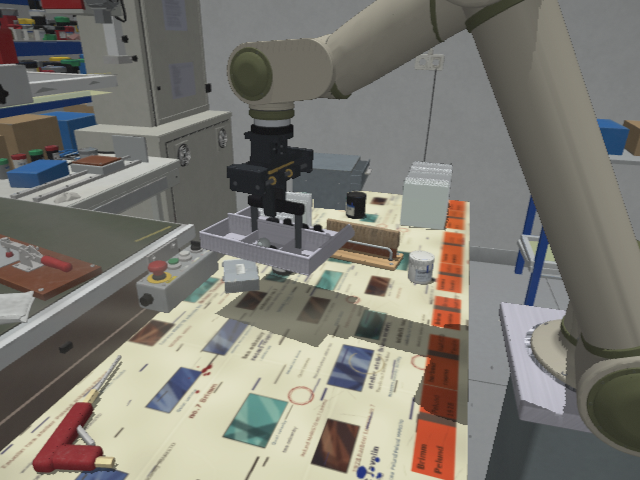

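View pics/t24.png

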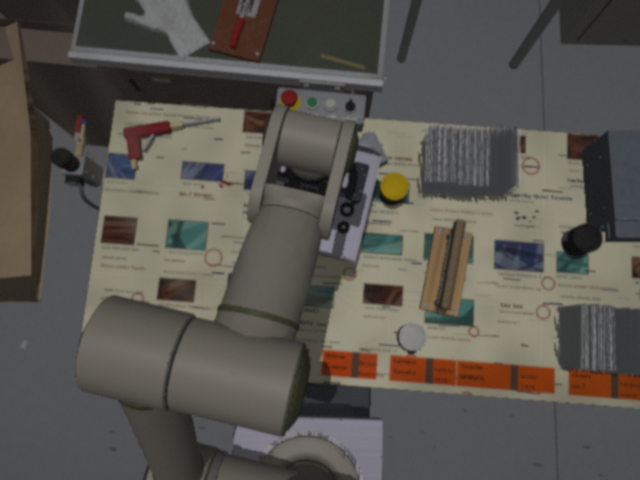

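Run:
```python
from h import *
a=load('t24')['frame']; b=load('s24')['frame']
cv2.imwrite('pics/c24.png',np.hstack([cv2.resize(cv2.convertScaleAbs(a[120:280,290:400],alpha=1.6),(390,560)),cv2.resize(cv2.convertScaleAbs(b[190:290,190:370],alpha=1.5),(400,560))]))
```

```text
(no output)
```

View pics/c24.png

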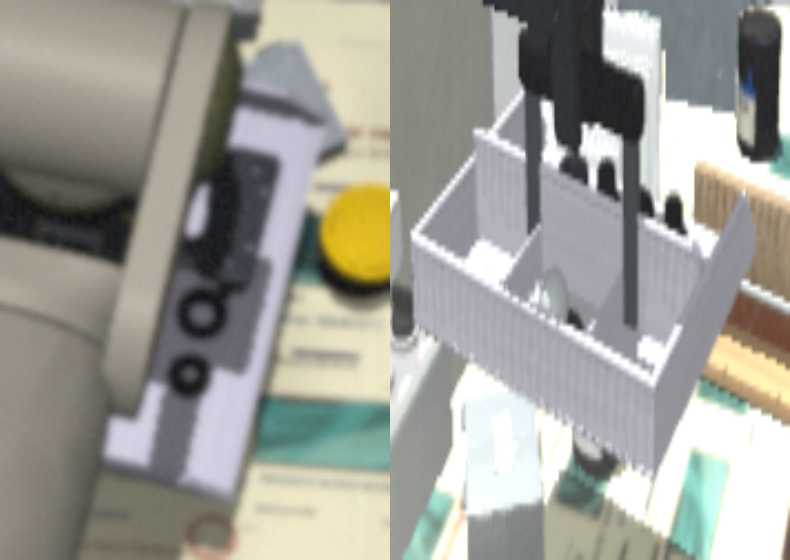

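All four parts are in the front bay, the ball is in its cup, and the tray is level and still.

```bash
python3 -c "
from station import job_done
print(job_done())"
```

```text
the job is handed in; nothing more can be done
None
```

I handed the job in with the tray held level and still at the handover point, at about 28 s of the 64 s allowed. The hand-in gives no verdict, so what follows is from my own measurements.

**What I did:** I swept all four nylon parts over the ramp into the tray's front bay with the squeegee and set it back in its rest. Then I lifted the tray by its handle and carried it to the point in front of the control box.

**Last checks:**
- **Tray:** its origin is at about (0.605, -0.003), against my camera estimate of about (0.60, 0.00) for the handover point. Its underside is about 0.148 m above the bench. The floor is level to within 0.5 mm, and the joints are practically still. The gripper opening reads 17 mm on the 18 mm handle.
- **Parts and ball:** all four parts are in the front bay. Just before the lift their centres measured about 40 mm behind the lip, and they still looked in the same place at the handover. The ball is in its cup.
- **Squeegee and bystanders:** the squeegee sits upright in its rest, blade between the wires. The jars and the pin case show no sign of having moved.

**What went wrong or disagreed:**
- **First handle grip failed:** the fingers closed over the top of the handle and slid off, with the tray left in place. The images showed the fingertips about 20 mm higher than the stated tool geometry would put them. I gripped about 30 mm lower, and that held.
- **Squeegee grip was high:** for the same reason I held the squeegee higher on its stock than planned. It stayed firm throughout.

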